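# Edge the target plate out of its cradle and seat it on the stage

## Task

Take the steel target plate from its grey cradle and load it on the stage with the blue base. Its edges are out of reach in the cradle, so with a fingertip on its face slide it out over the cradle's open front until roughly a third of it overhangs but it still lies flat, then pinch the overhanging end by its sides, lift it out and lay it level on the stage, the same way round and spots up, with its rear end slid fully home, flat against the black end stop, and let go. Be gentle, the plate must never be pressed against cradle or stage with more than about 15 N, dropped or tipped, and leave everything else where it stands.

Things in the scene. Friction and masses are not known exactly. Their poses are not given: they have to be found in the camera images.
- plate: Bare steel plate, grid of dark round spots on its upper face: 130 (x) x 60 (y) x 6 mm thick, 0.22 to 0.47 kg. Origin: centre of its underside, z up. Starts in the cradle, front end (-x) 0.5 to 3 mm behind the open front. Slides with friction about 0.25, less than finger pads have on it: pressing its face with 7 to 9 N drags it along. Contact is stiff: 1 mm too deep is too much force.
- cradle: Grey storage cradle fixed to the bench, 142 x 91 x 43 mm. Origin: under its centre on the bench, z up, -x to its open front. White bed, top at z = 34 mm, from the front (x = -65 mm) to an end wall (x = +70 mm). Side rails along the whole length: inner faces at y = -32.5 and +32 mm, top at 43 mm, 3 mm above the plate's face. The bed is cushioned: about 25 N per mm.
- cradle_mouth (a point): Middle of the front edge of the cradle's white bed (bed height, 34 mm above the bench). The plate is drawn out over this edge, along the cradle's -x. It tips off once 65 mm, half of its length, overhangs; the block is solid below the edge, so fingers fit round the plate only where it overhangs.
- stage: Loading stage fixed to the bench: blue base 150 x 95 x 8 mm, aluminium bed, top at z = 34 mm (25 N per mm). Origin: under the centre on the bench, z up, -x is its front. Front part of the bed (x = -65 to +22 mm) is 40 mm wide, so fingers fit beside the plate; the rear is 91 mm wide with blue side guides from x = +30 to +77 mm, inner faces at y = -32.5 and +32 mm, top at 41 mm.
- stage_stop (a point): Middle of the lower edge of the face of the black end stop across the stage's rear: 65 mm from the stage's origin along +x, at bed height (34 mm); the stop is a 62 mm wide rubber buffer, top at 46 mm, that gives 1 mm per 8 N. The plate is home when its rear (+x) end is flat against this face; its origin is then at x = 0, y = 0 within 2 mm, z = 34 mm in the stage's frame.
- vial: Bystander: brown glass vial with black cap, 23 mm wide, 56 mm tall. Origin: centre of its underside.
- beaker: Bystander: small clear beaker, 52 mm wide, 67 mm tall. Origin: centre of its underside.
- card_box: Bystander: small flat white and blue box, 40x46x11 mm. Origin: centre of its underside.
- marker_pen: Bystander: white marker pen with black cap, 126 mm long, lying down, 16 mm thick. Origin: centre of its underside.
- tape_roll: Bystander: roll of tan tape lying flat, 66 mm wide, 19 mm tall. Origin: centre of its underside.

How it is judged:
By the outcome, as a careful person would: the job done as asked, in the order asked, and still so for the second after the job is handed in, with the robot touching nothing.
It also fails if it takes over 67 s, if anything falls off the work surface, if the arm or the gripper's body presses on something with over 40 N, if the wrist force passes 120 N, or if a joint passes its speed limit or range.

## Robot

A 6-joint arm with a two-finger parallel gripper is mounted at the origin on a cart in front of the work surface, level with it; the furniture and walls round the work are solid. World frame = base frame: x ahead of the robot, y to its left, z up, the work surface at z = 0. Lengths are in mm, angles in rad, forces in N, time in s.
With the tool pointing down it reaches from about 300 to 775 mm from the base axis. Payload 14.6 kg.
Tool frame: the origin (TCP) lies at the very end of the fingers, on their centre line; the grasp point (between the pads) lies 19 mm behind it; z points along the fingers, y is the line along which they close (so a half turn about z gives the same grasp; the last joint's range is limited). The gripper opens to 94 mm and grips with 3 to 60 N. Pads are 16 mm wide; open, the fingers measure 119 mm over their backs; the gripper's body (75 mm by 177 mm) begins 78 mm behind the grasp point.
Start: joints at [-0.067, 0.3, 1.521, -0, 1.321, -0.067], TCP at [549.99, -0.002, 176.746] pointing down, gripper open.
Joint ranges: [-3.03, 3.03], [-0.79, 2.21], [0.23, 2.52], [-1.04, 4.18], [0, 3.07], [-2.55, 2.55]. Speed limits (rad/s): [2.22, 2.22, 2.57, 3.14, 3.14, 3.14].

## Interface

Orientations are given as [roll, pitch, yaw] about the fixed x, y, z axes, in that order (R = Rz(yaw) Ry(pitch) Rx(roll)).
In Python, from cell import manip, camera, get_calibration gives the robot as it stands.
- The arm moves only by the tool arm_command, never from a script. Its argument "targets" is a list of rows, each an object of numbers: "hand": the opening, from -1 (shut) to 1 (fully open), so that 0 is half open; "x", "y", "z": the shift along the tool's x, y, z in m; "yaw": the turn about the tool's z in rad. In form: [{"hand": .., "x": .., "y": .., "z": .., "yaw": ..}, ...]. A call has 1 to 10 rows; each row shifts and turns the commanded pose from where the row before left it, along the tool's axes as they then stand; what a row does not reach is not made up. A row lasts 1/10 s, in which the tool goes at most 50 mm and 8.59 degrees, less where a joint would pass 70% of its speed; a pose out of reach is approached as far as the arm can. A call is refused whole if a number of a shift passes 0.05 or a number of a turn 0.15, either way. A call with a gripper value outside its range is refused whole. The fingers move at their own pace and stop on an object; "newtons" is the grip in N (left out, the last holds). Time passes only in rows, so rows that do not move let the fingers close. It gives the time, the measured TCP pose, the force, the opening and the grip force at its end, in the units of the state.
- manip.read_state(): the state, without advancing time (a new reading comes with each control period).
- camera(name): name is "scene" or "side" or "wrist"; returns the picture (420x560x3 uint8, red, green, blue); there is no depth.
- get_calibration(name): a dict with "K" (3x3 intrinsics, pixels), "dist_coeffs" ([k1, k2, p1, p2, k3] as OpenCV has them; the pictures are not rectified), "cam_to_world" (4x4, takes a point from camera to world coordinates). Camera axes: x right, y up, looking along -z (the intrinsics and any distortion apply to the point x, -y, -z); pixel columns grow to the right and rows downward; lengths in mm; the calibration is good to about 2 mm. A picture is of the moment at which its call begins: read the wrist's pose just before it. get_calibration takes no time and is no camera call; for the wrist camera it gives the pose at the moment of the call.
- manip.sign_off(): hands the job in; it is judged then, once.
The state is a dict: "clock": time; "joints": joint angles; "qd": joint speeds; "effort": joint torques, N m; "eef_pos": TCP position; "eef_rot": TCP orientation; "wrist_force": force on the tool from outside, world axes, zero at the start; "moment": the same for the moment, N m; "finger_gap": finger opening in mm; "finger_force": force on a finger pad.
Only numpy, scipy, OpenCV 4.12 (cv2) and the standard library are available. Lean on these libraries where they do the work, as an engineer would, in place of code of your own. Each camera call takes 0.05 s, during which the arm holds its last target. There are 200 camera calls.

## Working session

There is one attempt and no reset: what is moved stays moved. The work goes in short steps, Python scripts to look and compute and a tool call to move; the robot and the scene stay as the last step left them, time stands still between calls to the robot, and variables do not carry over. Pictures are saved under pics/ and viewed, at most 10 in all, crops included, and the job is handed in when it is done.

Besides the shell and the picture viewer there is one more tool, called after ">>>" by a JSON object that holds its "fn" and its "kwargs". arm_command: Moves the arm, as the interface text tells. Its arguments: {"type":"object","properties":{"targets":{"type":"array"},"newtons":{"type":"number"}},"required":["targets"]}

```bash
mkdir -p pics
python3 - <<'E'
from cell import manip,camera,get_calibration
import cv2,numpy as np
for n in("scene","side","wrist"):
    im=camera(n); cv2.imwrite(f"pics/{n}0.png",im[:,:,::-1]); c=get_calibration(n)
    print(n,np.round(c["K"],1).tolist(),np.round(c["dist_coeffs"],4).tolist(),np.round(c["cam_to_world"],3).tolist())
a=cv2.imread("pics/scene0.png");b=cv2.imread("pics/side0.png")
s=manip.read_state();print(s)
E
```

```text
scene [[452.2, 0.0, 274.1], [0.0, 452.2, 204.7], [0.0, 0.0, 1.0]] [-0.1166, 0.0, 0.0, 0.0, 0.0] [[0.51, 0.401, -0.761, -441.474], [-0.86, 0.244, -0.448, -547.855], [0.007, 0.883, 0.469, 690.67], [0.0, 0.0, 0.0, 1.0]]
side [[429.5, 0.0, 279.1], [0.0, 429.5, 203.9], [0.0, 0.0, 1.0]] [-0.1109, 0.0, 0.0, 0.0, 0.0] [[-0.816, 0.458, -0.353, 78.881], [-0.578, -0.648, 0.495, 689.926], [-0.002, 0.608, 0.794, 1094.93], [0.0, 0.0, 0.0, 1.0]]
wrist [[307.0, 0.0, 278.1], [0.0, 307.0, 208.4], [0.0, 0.0, 1.0]] [-0.0369, 0.0, 0.0, 0.0, 0.0] [[1.0, 0.0, 0.001, 550.616], [-0.001, 0.962, 0.274, 81.362], [-0.001, -0.274, 0.962, 383.051], [0.0, 0.0, 0.0, 1.0]]
{'clock': 0.15, 'joints': array([-6.66312053e-02,  3.00323520e-01,  1.52142472e+00,  2.52359880e-05,
        1.32068815e+00, -6.65814823e-02]), 'qd': array([-0.00081093, -0.00196764, -0.00072542, -0.00139885, -0.00024802,
        0.00090232]), 'effort': array([-2.50185103e-04, -5.31960297e+01, -3.52822959e+01,  7.07691838e-02,
        2.35654798e-02, -3.66386917e-05]), 'eef_pos': array([5.49784498e+02, 1.61936411e-03, 1.76333441e+02]), 'eef_rot': array([-3.14075242e+00, -8.05267632e-05,  1.57074031e+00]), 'wrist_force': array([0.73856528, 0.38907341, 0.30804515]), 'moment': array([-0.01459991,  0.03044627,  0.010841  ]), 'finger_force': 0.0, 'finger_gap': 94.48698566612848}
```

View pics/scene0.png

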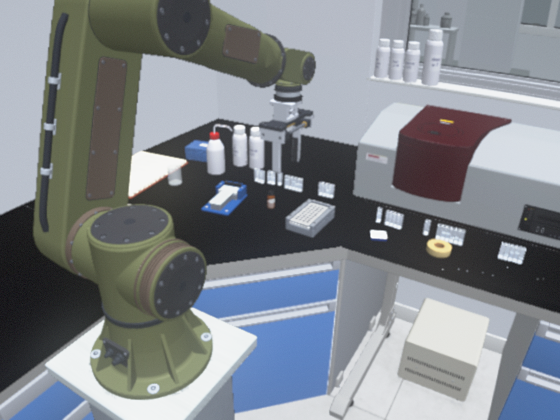

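View pics/wrist0.png

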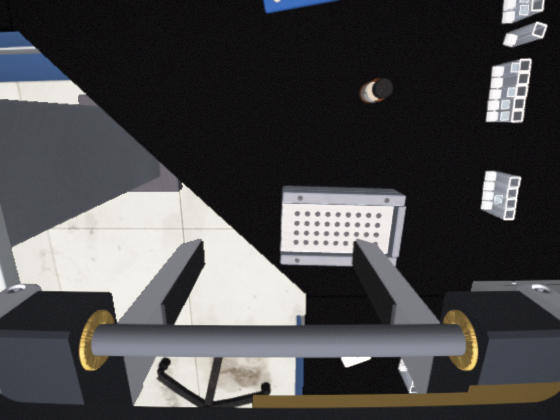

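View pics/side0.png

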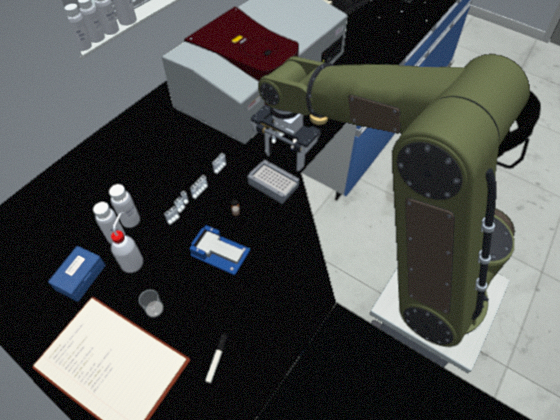

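The scene view shows the cradle with its plate at about (310,217) and the blue stage at (225,198). In the wrist view the cradle spans (280–405, 187–268) with its open front to the left, toward the robot. The side view confirms the stage at (220,248). I'll turn the tool so the fingers close across the plate, and move to where both are in view.

>>> {"fn": "arm_command", "kwargs": {"targets": [{"x": 0.02,"yaw": 0.14,"hand": -1},{"x": 0.04,"yaw": 0.14,"hand": -1},{"x": 0.04,"yaw": 0.14,"hand": -1},{"x": 0.03,"yaw": 0.14,"hand": -1},{"yaw": 0.14,"hand": -1},{"yaw": 0.14,"hand": -1},{"yaw": 0.14,"hand": -1},{"yaw": 0.14,"hand": -1},{"yaw": 0.14,"hand": -1},{"yaw": 0.14,"hand": -1}], "newtons": 30}}

```text
schema error: expected keys hand, x, y, z, yaw
```

>>> {"fn": "arm_command", "kwargs": {"targets": [{"yaw": 0.14,"hand": -1},{"hand": -1},{"hand": -1},{"hand": -1}]}}

```text
schema error: expected keys hand, x, y, z, yaw
```

```bash
cat > h.py <<'E'
from cell import manip,camera,get_calibration
import cv2,numpy as np,pickle
def shot(n,tag):
    c=get_calibration(n); im=camera(n)[:,:,::-1].copy()
    cv2.imwrite(f"pics/{tag}.png",im); pickle.dump(c,open(f"pics/{tag}.pkl","wb")); return im,c
def load(tag): return cv2.imread(f"pics/{tag}.png"),pickle.load(open(f"pics/{tag}.pkl","rb"))
def ray(c,uv):
    p=cv2.undistortPoints(np.array(uv,float).reshape(-1,1,2),np.array(c["K"],float),np.array(c["dist_coeffs"],float)).reshape(-1,2)
    T=np.array(c["cam_to_world"]); d=np.c_[p[:,0],-p[:,1],-np.ones(len(p))]@T[:3,:3].T
    return T[:3,3],d
def plane(c,uv,z):
    o,d=ray(c,uv); return o+d*((z-o[2])/d[:,2])[:,None]
def tri(c1,u1,c2,u2):
    o1,d1=ray(c1,u1);o2,d2=ray(c2,u2);out=[]
    for a,b in zip(d1,d2):
        s=np.linalg.lstsq(np.c_[a,-b],o2-o1,rcond=None)[0]; out.append((o1+a*s[0]+o2+b*s[1])/2)
    return np.array(out)
E
python3 - <<'E'
from h import *
im,c=shot("wrist","w1"); s=manip.read_state(); print(s["clock"],s["eef_pos"],s["eef_rot"],s["finger_gap"])
E
```

```text
0.2 [5.49830296e+02 2.11715352e-02 1.76430395e+02] [-3.14096426e+00 -5.38677443e-05  1.57078697e+00] 94.28335059311969
```

View pics/w1.png

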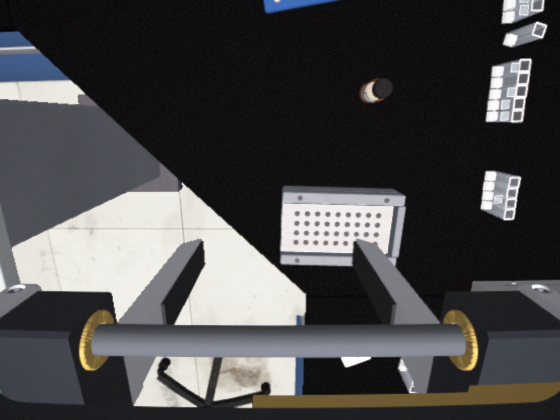

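The call was refused because every row needs all five keys, so the arm hasn't moved and the view is unchanged. I'll resend with all keys.

>>> {"fn": "arm_command", "kwargs": {"targets": [{"hand": -1,"x": 0.02,"y": 0,"z": 0,"yaw": 0},{"hand": -1,"x": 0.04,"y": 0,"z": 0,"yaw": 0},{"hand": -1,"x": 0.04,"y": 0,"z": 0,"yaw": 0.14},{"hand": -1,"x": 0.02,"y": 0,"z": 0,"yaw": 0.14},{"hand": -1,"x": 0,"y": 0,"z": 0,"yaw": 0.14},{"hand": -1,"x": 0,"y": 0,"z": 0,"yaw": 0.14},{"hand": -1,"x": 0,"y": 0,"z": 0,"yaw": 0.14},{"hand": -1,"x": 0,"y": 0,"z": 0,"yaw": 0.14},{"hand": -1,"x": 0,"y": 0,"z": 0,"yaw": 0.14},{"hand": -1,"x": 0,"y": 0,"z": 0,"yaw": 0.14}], "newtons": 30}}

```text
clock: 1.2
eef_pos: [552.7, 119.8, 176.6]
eef_rot: [-3.141, 0.0, 0.445]
wrist_force: [0.2, -0.6, -0.6]
finger_gap: 17.8
finger_force: 0.0
```

>>> {"fn": "arm_command", "kwargs": {"targets": [{"hand": -1,"x": 0,"y": 0,"z": 0,"yaw": 0.14},{"hand": -1,"x": 0,"y": 0,"z": 0,"yaw": 0.14},{"hand": -1,"x": 0,"y": 0,"z": 0,"yaw": 0.14},{"hand": -1,"x": 0,"y": 0,"z": 0,"yaw": 0},{"hand": -1,"x": 0,"y": 0,"z": 0,"yaw": 0}]}}

```text
clock: 1.7
eef_pos: [552.7, 119.8, 176.6]
eef_rot: [3.142, 0.0, 0.035]
wrist_force: [0.1, 0.0, -0.0]
finger_gap: 0.2
finger_force: 0.0
```

Run:
```python
from h import *
im,c=shot("wrist","w2"); s=manip.read_state(); print(s["clock"],s["eef_pos"],s["eef_rot"],s["finger_gap"])
```

```text
1.75 [552.73048343 119.79439305 176.64037909] [3.14155946e+00 2.33564529e-04 3.47937689e-02] 0.5306438463872674
```

View pics/w2.png

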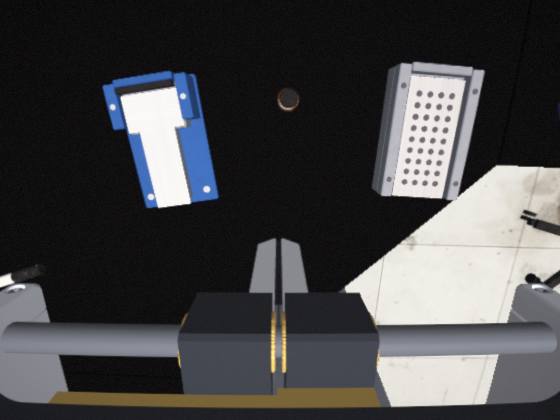

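Wrist view: the stage is at left, with its white bed around (165,145), the black stop at (150,85) and the front edge at row 205. The cradle and spotted plate are at right, around (430,130), with the open front at row 197. I'll take a second view from 60 mm further ahead, then triangulate.

>>> {"fn": "arm_command", "kwargs": {"targets": [{"hand": -1,"x": 0.03,"y": 0,"z": 0,"yaw": 0},{"hand": -1,"x": 0.03,"y": 0,"z": 0,"yaw": 0},{"hand": -1,"x": 0,"y": 0,"z": 0,"yaw": 0},{"hand": -1,"x": 0,"y": 0,"z": 0,"yaw": 0}]}}

```text
clock: 2.15
eef_pos: [612.5, 121.6, 176.1]
eef_rot: [3.141, 0.001, 0.033]
wrist_force: [-0.3, -0.9, 0.7]
finger_gap: 0.8
finger_force: 0.0
```

```bash
cat >> h.py <<'E'
def spots(im):
    """dark round blobs inside the brightest big region on the cradle (right half of image)"""
    g=cv2.cvtColor(im,cv2.COLOR_BGR2GRAY); g4=cv2.resize(g,None,fx=4,fy=4,interpolation=cv2.INTER_CUBIC)
    b=cv2.adaptiveThreshold(g4,255,cv2.ADAPTIVE_THRESH_MEAN_C,cv2.THRESH_BINARY_INV,61,25)
    cs,_=cv2.findContours(b,cv2.RETR_LIST,cv2.CHAIN_APPROX_NONE); out=[]
    for k in cs:
        A=cv2.contourArea(k); P=cv2.arcLength(k,True)
        if 120<A<3000 and 4*np.pi*A/P/P>.75:
            m=cv2.moments(k); x,y=m["m10"]/A,m["m01"]/A
            out.append(((x+.5)/4-.5,(y+.5)/4-.5,A))
    return np.array(out)
E
python3 - <<'E'
from h import *
im,c=shot("wrist","w3"); s=manip.read_state(); print(s["clock"],s["eef_pos"],s["eef_rot"])
for t in("w2","w3"):
    im,c=load(t); p=spots(im); print(t,len(p)); print(np.c_[np.round(p,1),np.round(plane(c,p[:,:2],40)[:,:2],1)].tolist())
a=load("w2")[0];b=load("w3")[0]
f=lambda i,x0,y0:cv2.resize(i[y0:y0+150,x0:x0+130],None,fx=3,fy=3,interpolation=cv2.INTER_CUBIC)
cv2.imwrite("pics/z1.png",np.hstack([f(a,95,62),f(a,365,55)]))
E
```

```text
2.2 [612.25226754 121.6445814  176.42738851] [3.14151768e+00 7.30406821e-04 3.24201456e-02]
w2 38
[[434.6, 183.3, 406.5, 571.5, -57.7], [424.5, 182.8, 400.0, 571.7, -45.8], [414.3, 182.1, 387.5, 572.0, -33.8], [404.0, 181.4, 409.0, 572.3, -21.8], [389.1, 178.9, 277.5, 574.6, -4.2], [436.6, 173.1, 395.5, 583.4, -58.0], [426.4, 172.4, 391.5, 583.7, -46.0], [416.1, 171.6, 391.5, 584.1, -34.1], [405.8, 170.9, 399.5, 584.5, -22.1], [438.7, 162.6, 404.5, 595.3, -58.3], [428.4, 161.9, 401.5, 595.6, -46.4], [418.0, 161.2, 398.5, 596.0, -34.4], [407.6, 160.4, 410.0, 596.3, -22.4], [440.8, 151.9, 413.0, 607.3, -58.7], [430.3, 151.2, 426.0, 607.6, -46.6], [419.9, 150.4, 403.5, 607.9, -34.7], [409.4, 149.6, 411.5, 608.3, -22.7], [442.9, 141.1, 418.5, 619.2, -59.0], [432.4, 140.3, 419.5, 619.6, -47.0], [421.9, 139.5, 437.0, 619.9, -35.1], [411.2, 138.7, 417.0, 620.2, -23.0], [445.1, 130.0, 450.0, 631.2, -59.3], [434.5, 129.2, 422.0, 631.5, -47.4], [423.9, 128.4, 450.0, 631.8, -35.4], [413.1, 127.6, 453.5, 632.1, -23.4], [447.3, 118.7, 446.0, 643.2, -59.7], [436.5, 117.9, 446.5, 643.4, -47.7], [42
[... 1108 characters left out ...]
415.6, 192.0, 373.5, 620.1, -35.1], [405.4, 191.3, 382.5, 620.4, -23.1], [437.8, 183.0, 381.0, 631.5, -59.3], [427.6, 182.3, 378.5, 631.8, -47.4], [417.4, 181.7, 372.0, 632.1, -35.4], [407.2, 181.1, 398.5, 632.4, -23.4], [439.8, 172.7, 392.5, 643.4, -59.6], [429.6, 172.0, 386.5, 643.7, -47.7], [419.2, 171.4, 404.5, 644.0, -35.6], [409.0, 170.6, 403.5, 644.4, -23.7], [441.9, 162.1, 398.0, 655.4, -59.9], [431.5, 161.4, 404.0, 655.7, -47.9], [421.2, 160.7, 393.0, 656.0, -36.0], [410.7, 160.0, 420.0, 656.4, -24.0], [444.0, 151.4, 406.5, 667.3, -60.2], [433.6, 150.7, 415.5, 667.6, -48.3], [423.2, 150.0, 417.0, 667.9, -36.4], [412.6, 149.2, 439.5, 668.4, -24.3], [398.1, 142.7, 341.5, 674.8, -7.1]]
```

View pics/z1.png

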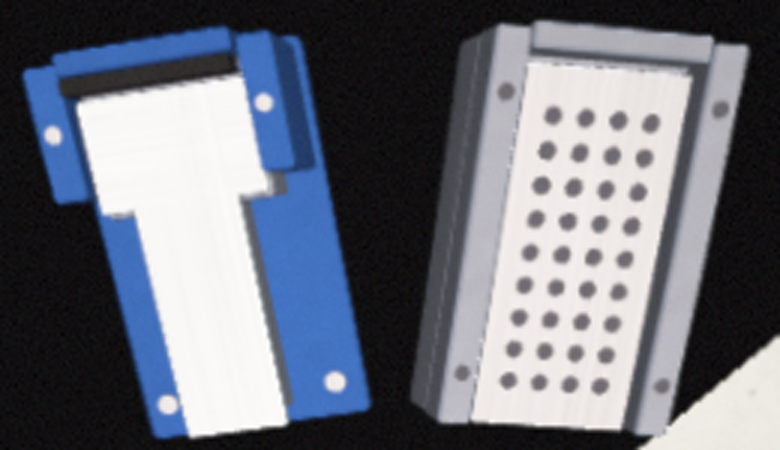

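Enlarged view: the stage bed is a T shape. Its front corners in w2 are near (158,208) and (191,202), and the stop edge runs from (121,95) to (175,87). The plate's 4x9 spot grid is clear and centred, with the plate end almost at the cradle front. Next I'll get heights from both views and the stage bed corners.

```bash
cat >> h.py <<'E'
def bed(im,c,th=190):
    g=cv2.cvtColor(im,cv2.COLOR_BGR2GRAY); g4=cv2.resize(g,None,fx=4,fy=4,interpolation=cv2.INTER_CUBIC)
    m=(g4>th).astype(np.uint8); m[:,:90*4]=0; m[:,230*4:]=0; m[:60*4]=0
    cs,_=cv2.findContours(m,cv2.RETR_EXTERNAL,cv2.CHAIN_APPROX_NONE)
    k=max(cs,key=cv2.contourArea); q=cv2.approxPolyDP(k,10,True).reshape(-1,2)
    return (k.reshape(-1,2)+.5)/4-.5,(q+.5)/4-.5
E
python3 - <<'E'
from h import *
(a,ca),(b,cb)=load("w2"),load("w3")
pa,pb=spots(a),spots(b); t=tri(ca,pa[:,:2],cb,pb[:,:2]); print("spots z",t[:,2].mean(),t[:,2].std())
for c,im in((ca,a),(cb,b)):
    k,q=bed(im,c); print(len(q),np.round(q,1).tolist()); print(np.round(plane(c,q,34)[:,:2],1).tolist())
    # lines: front edge, sides, stop, from contour points between corners, on the plane z=34
    P=plane(c,k,34)[:,:2]
    np.save("pics/P%d.npy"%(c is cb),P)
E
```

```text
spots z 38.79296294636264 0.8125866210102111
8 [[173.9, 87.1], [120.4, 97.4], [128.9, 132.6], [140.1, 134.1], [158.4, 206.9], [190.1, 201.9], [174.1, 129.1], [184.1, 122.4]]
[[665.1, 237.2], [653.2, 296.5], [615.9, 290.4], [614.6, 277.8], [530.6, 263.0], [538.1, 224.7], [621.1, 239.1], [628.6, 227.6]]
12 [[178.1, 143.4], [126.6, 152.4], [134.4, 184.4], [145.6, 187.1], [158.6, 236.9], [152.6, 241.4], [156.6, 243.4], [159.1, 240.1], [163.1, 253.1], [193.6, 248.4], [177.9, 181.1], [187.6, 177.9]]
[[665.6, 236.9], [654.0, 296.4], [617.2, 290.9], [614.3, 277.9], [552.6, 267.2], [546.4, 275.2], [544.0, 270.4], [548.4, 266.9], [531.2, 263.3], [538.9, 224.9], [622.6, 239.5], [626.7, 228.0]]
```

Run:
```python
from h import *
for i in(0,1):
    P=np.load(f"pics/P{i}.npy"); y=.177; R=np.array([[np.cos(y),-np.sin(y)],[np.sin(y),np.cos(y)]])
    o=np.array([598.,256.]); L=(P-o)@R   # stage-like frame
    F={}
    for n,m,ax in(("front",(L[:,0]<-50)&(abs(L[:,1])<17),1),("stop",(L[:,0]>50)&(abs(L[:,1])<25),1),
                  ("left",(L[:,1]>5)&(L[:,0]>-60)&(L[:,0]<15),0),("right",(L[:,1]<-5)&(L[:,0]>-60)&(L[:,0]<15),0)):
        Q=L[m]; f=np.polyfit(Q[:,ax],Q[:,1-ax],1)
        r=abs(np.polyval(f,Q[:,ax])-Q[:,1-ax]); Q=Q[r<1.5]; f=np.polyfit(Q[:,ax],Q[:,1-ax],1); print(n,f.round(4),len(Q))
# scale check of cradle/plate: yaw of the grid
(a,ca)=load("w2"); p=spots(a); X=plane(ca,p[:,:2],40)[:,:2]; X=X[X[:,1]<-15]
print(len(X),X.mean(0)); v=np.linalg.svd(X-X.mean(0))[2][0]; print("plate yaw",np.arctan(v[1]/v[0]))
# plate front edge & side rails: brightness mask
for t in("w2","w3"):
    im,c=load(t); g=cv2.cvtColor(im,cv2.COLOR_BGR2GRAY).astype(np.float32); y=-.0275
    R=np.array([[np.cos(y),-np.sin(y)],[np.sin(y),np.cos(y)]]); T=np.linalg.inv(np.array(c["cam_to_world"]))
    def prof(loc,z):
        W=np.c_[X.mean(0)+loc@R.T,np.full(len(loc),z)]; q=W@T[:3,:3].T+T[:3,3]; q=q*[1,-1,-1]
        uv=cv2.projectPoints(q,np.zeros(3),np.zeros(3),np.array(c["K"]),np.array(c["dist_coeffs"]))[0].reshape(-1,2).astype(np.float32)
        return cv2.remap(g,uv[:,:1],uv[:,1:],1).mean()
    s=np.linspace(-15,15,31)
    print(t,"x",[(x,int(prof(np.c_[np.full(31,x),s],40))) for x in list(range(-72,-58))+list(range(60,72))])
    s=np.linspace(-50,50,31)
    print(t,"y",[(x,int(prof(np.c_[s,np.full(31,x)],40))) for x in list(range(-42,-24))+list(range(25,42))])
```

```text
front [ 9.10000e-03 -6.53441e+01] 112
stop [8.30000e-03 6.29122e+01] 180
left [-9.90000e-03  1.89399e+01] 256
right [-7.2000e-03 -2.0712e+01] 259
front [ 7.70000e-03 -6.50257e+01] 107
stop [7.30000e-03 6.29763e+01] 171
left [-0.0266 18.9145] 196
right [-6.40000e-03 -2.07182e+01] 238
36 [619.71606474 -41.04556952]
plate yaw -0.02737190390533789
w2 x [(-72, 15), (-71, 15), (-70, 14), (-69, 14), (-68, 14), (-67, 15), (-66, 33), (-65, 96), (-64, 189), (-63, 230), (-62, 234), (-61, 234), (-60, 234), (-59, 234), (60, 232), (61, 231), (62, 231), (63, 231), (64, 226), (65, 193), (66, 172), (67, 133), (68, 88), (69, 97), (70, 137), (71, 165)]
w2 y [(-42, 180), (-41, 180), (-40, 182), (-39, 183), (-38, 180), (-37, 168), (-36, 144), (-35, 109), (-34, 82), (-33, 75), (-32, 74), (-31, 84), (-30, 129), (-29, 196), (-28, 228), (-27, 233), (-26, 232), (-25, 232), (25, 235), (26, 235), (27, 236), (28, 236), (29, 223), (30, 187), (31, 180), (32, 185), (33, 185), (34, 184), (35, 183), (36, 182), (37, 183), (38, 184), (39, 185), (40, 185), (41, 176)]
w3 x [(-72, 15), (-71, 14), (-70, 13), (-69, 14), (-68, 14), (-67, 16), (-66, 33), (-65, 84), (-64, 161), (-63, 213), (-62, 231), (-61, 233), (-60, 234), (-59, 234), (60, 233), (61, 233), (62, 234), (63, 234), (64, 237), (65, 243), (66, 230), (67, 200), (68, 182), (69, 163), (70, 162), (71, 172)]
w3 y [(-42, 181), (-41, 181), (-40, 183), (-39, 184), (-38, 181), (-37, 169), (-36, 145), (-35, 111), (-34, 85), (-33, 76), (-32, 75), (-31, 85), (-30, 127), (-29, 195), (-28, 228), (-27, 233), (-26, 233), (-25, 233), (25, 235), (26, 235), (27, 237), (28, 237), (29, 225), (30, 187), (31, 176), (32, 184), (33, 185), (34, 184), (35, 183), (36, 183), (37, 183), (38, 184), (39, 186), (40, 186), (41, 177)]
```

The plate centre is at about (620,-41) with yaw -0.027. The stage origin is about (597.2,254.9) with yaw 0.168, and the heights agree with the text. I'll go above the plate, about 20 mm behind its centre.

>>> {"fn": "arm_command", "kwargs": {"targets": [{"hand": -1,"x": 0,"y": 0,"z": 0,"yaw": 0.06},{"hand": -1,"x": 0.008,"y": 0.032,"z": 0,"yaw": 0},{"hand": -1,"x": 0.008,"y": 0.045,"z": 0,"yaw": 0},{"hand": -1,"x": 0.008,"y": 0.045,"z": 0.01,"yaw": 0},{"hand": -1,"x": 0.008,"y": 0.04,"z": 0.02,"yaw": 0},{"hand": -1,"x": 0,"y": 0,"z": 0.04,"yaw": 0},{"hand": -1,"x": 0,"y": 0,"z": 0.03,"yaw": 0},{"hand": -1,"x": 0,"y": 0,"z": 0.02,"yaw": 0},{"hand": -1,"x": 0,"y": 0,"z": 0,"yaw": 0},{"hand": -1,"x": 0,"y": 0,"z": 0,"yaw": 0}]}}

```text
clock: 3.2
eef_pos: [640.1, -41.1, 58.0]
eef_rot: [3.142, -0.001, -0.028]
wrist_force: [0.2, -0.3, -0.1]
finger_gap: 0.4
finger_force: 0.0
```

Run:
```python
from h import *
for i in range(3):
    s=manip.read_state(); print(s["clock"],s["eef_pos"].round(2),s["eef_rot"].round(4),s["wrist_force"].round(2))
```

```text
3.2 [640.05 -41.05  57.96] [ 3.1415e+00 -9.0000e-04 -2.8400e-02] [ 0.16 -0.25 -0.06]
3.2 [640.05 -41.05  57.96] [ 3.1415e+00 -9.0000e-04 -2.8400e-02] [ 0.16 -0.25 -0.06]
3.2 [640.05 -41.05  57.96] [ 3.1415e+00 -9.0000e-04 -2.8400e-02] [ 0.16 -0.25 -0.06]
```

>>> {"fn": "arm_command", "kwargs": {"targets": [{"hand": -1,"x": 0,"y": 0,"z": 0.008,"yaw": 0},{"hand": -1,"x": 0,"y": 0,"z": 0.006,"yaw": 0},{"hand": -1,"x": 0,"y": 0,"z": 0.002,"yaw": 0},{"hand": -1,"x": 0,"y": 0,"z": 0,"yaw": 0},{"hand": -1,"x": 0,"y": 0,"z": 0,"yaw": 0}]}}

```text
clock: 3.7
eef_pos: [640.1, -41.2, 41.0]
eef_rot: [3.142, -0.0, -0.029]
wrist_force: [0.6, -0.1, -0.4]
finger_gap: 0.3
finger_force: 0.0
```

>>> {"fn": "arm_command", "kwargs": {"targets": [{"hand": -1,"x": 0,"y": 0,"z": 0.0005,"yaw": 0},{"hand": -1,"x": 0,"y": 0,"z": 0,"yaw": 0}]}}

```text
clock: 3.9
eef_pos: [640.1, -41.2, 40.4]
eef_rot: [3.142, -0.0, -0.029]
wrist_force: [0.2, 0.7, -0.3]
finger_gap: 0.3
finger_force: 0.0
```

>>> {"fn": "arm_command", "kwargs": {"targets": [{"hand": -1,"x": 0,"y": 0,"z": 0.0004,"yaw": 0},{"hand": -1,"x": 0,"y": 0,"z": 0,"yaw": 0}]}}

```text
clock: 4.1
eef_pos: [640.0, -41.2, 39.8]
eef_rot: [-3.142, 0.0, -0.029]
wrist_force: [-0.3, -0.0, 0.4]
finger_gap: 0.4
finger_force: 0.0
```

>>> {"fn": "arm_command", "kwargs": {"targets": [{"hand": -1,"x": 0,"y": 0,"z": 0.0003,"yaw": 0},{"hand": -1,"x": 0,"y": 0,"z": 0,"yaw": 0}]}}

```text
clock: 4.3
eef_pos: [640.0, -41.2, 39.5]
eef_rot: [3.142, 0.0, -0.029]
wrist_force: [-0.3, 0.4, 0.1]
finger_gap: 0.4
finger_force: 0.0
```

>>> {"fn": "arm_command", "kwargs": {"targets": [{"hand": -1,"x": 0,"y": 0,"z": 0.0003,"yaw": 0},{"hand": -1,"x": 0,"y": 0,"z": 0,"yaw": 0}]}}

```text
clock: 4.5
eef_pos: [640.0, -41.2, 39.2]
eef_rot: [3.142, 0.0, -0.029]
wrist_force: [-0.7, 0.2, 1.1]
finger_gap: 0.7
finger_force: 0.0
```

>>> {"fn": "arm_command", "kwargs": {"targets": [{"hand": -1,"x": 0,"y": 0,"z": 0.0002,"yaw": 0},{"hand": -1,"x": 0,"y": 0,"z": 0,"yaw": 0}]}}

```text
clock: 4.7
eef_pos: [640.0, -41.2, 39.0]
eef_rot: [-3.142, 0.0, -0.029]
wrist_force: [-0.5, -0.4, -0.0]
finger_gap: 0.5
finger_force: 0.0
```

>>> {"fn": "arm_command", "kwargs": {"targets": [{"hand": -1,"x": 0,"y": 0,"z": 0.0001,"yaw": 0},{"hand": -1,"x": 0,"y": 0,"z": 0,"yaw": 0}]}}

```text
clock: 4.9
eef_pos: [640.0, -41.2, 38.9]
eef_rot: [3.142, 0.0, -0.029]
wrist_force: [0.3, 0.2, 0.2]
finger_gap: 0.2
finger_force: 0.0
```

>>> {"fn": "arm_command", "kwargs": {"targets": [{"hand": -1,"x": 0,"y": 0,"z": 0.0003,"yaw": 0},{"hand": -1,"x": 0,"y": 0,"z": 0,"yaw": 0}]}}

```text
clock: 5.1
eef_pos: [640.0, -41.2, 38.6]
eef_rot: [-3.142, 0.0, -0.029]
wrist_force: [-1.1, 0.9, 0.7]
finger_gap: 0.4
finger_force: 0.0
```

>>> {"fn": "arm_command", "kwargs": {"targets": [{"hand": -1,"x": 0,"y": 0,"z": 0.0003,"yaw": 0},{"hand": -1,"x": 0,"y": 0,"z": 0,"yaw": 0}]}}

```text
clock: 5.3
eef_pos: [640.0, -41.2, 38.3]
eef_rot: [3.142, 0.0, -0.029]
wrist_force: [0.0, -0.6, 0.6]
finger_gap: 0.7
finger_force: 0.0
```

>>> {"fn": "arm_command", "kwargs": {"targets": [{"hand": -1,"x": 0,"y": 0,"z": 0.0003,"yaw": 0},{"hand": -1,"x": 0,"y": 0,"z": 0,"yaw": 0}]}}

```text
clock: 5.5
eef_pos: [640.0, -41.2, 38.0]
eef_rot: [3.142, 0.0, -0.029]
wrist_force: [-0.1, -0.5, -0.7]
finger_gap: 0.7
finger_force: 0.0
```

>>> {"fn": "arm_command", "kwargs": {"targets": [{"hand": -1,"x": 0,"y": 0,"z": 0.0003,"yaw": 0},{"hand": -1,"x": 0,"y": 0,"z": 0,"yaw": 0}]}}

```text
clock: 5.7
eef_pos: [640.0, -41.2, 37.7]
eef_rot: [-3.142, 0.0, -0.029]
wrist_force: [-0.1, -0.4, -0.4]
finger_gap: 0.7
finger_force: 0.0
```

Run:
```python
from h import *
im,c=shot("wrist","w4"); shot("side","s4")
s=manip.read_state(); print(s["clock"],s["eef_pos"].round(2),s["wrist_force"].round(2),s["moment"].round(3))
p=spots(im); X=plane(c,p[:,:2],40); print(len(p),np.round(X[:,:2],1).tolist())
s4=load("s4")[0][140:220,230:320]
cv2.imwrite("pics/z4.png",np.hstack([cv2.resize(im[150:330,180:380],(400,360)),cv2.resize(s4,(400,360))]))
```

```text
5.8 [639.99 -41.21  37.74] [-0.3   0.43  0.03] [ 0.064  0.141 -0.006]
18 [[608.1, -59.9], [620.0, -59.7], [631.9, -60.1], [643.7, -60.4], [644.2, -48.4], [644.5, -36.5], [644.7, -24.6], [655.7, -60.6], [656.0, -48.7], [656.3, -36.8], [656.6, -24.9], [668.2, -37.2], [668.5, -25.2], [667.6, -61.0], [667.9, -49.0], [672.3, -84.1], [674.7, -5.6], [794.7, 75.3]]
```

View pics/z4.png

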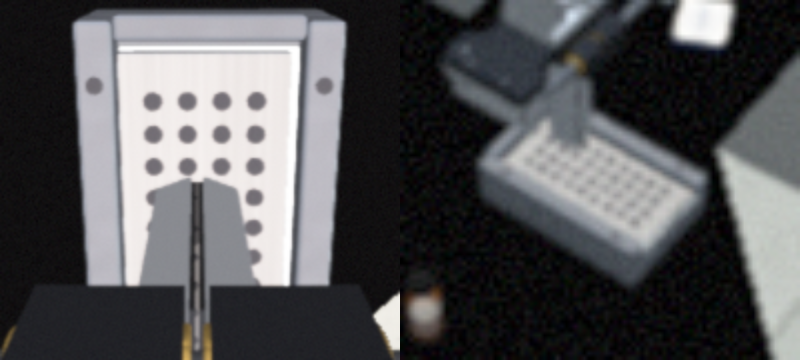

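The side view shows the fingertip between the rails over the plate. In the wrist view the tip is at (100,180) of the crop, over the spot rows, and neither shows contact yet. I'll keep creeping down.

>>> {"fn": "arm_command", "kwargs": {"targets": [{"hand": -1,"x": 0,"y": 0,"z": 0.0003,"yaw": 0},{"hand": -1,"x": 0,"y": 0,"z": 0,"yaw": 0}]}}

```text
clock: 6.0
eef_pos: [640.0, -41.2, 37.4]
eef_rot: [3.142, -0.0, -0.029]
wrist_force: [0.6, 0.4, 0.9]
finger_gap: 0.4
finger_force: 0.0
```

>>> {"fn": "arm_command", "kwargs": {"targets": [{"hand": -1,"x": 0,"y": 0,"z": 0.0003,"yaw": 0},{"hand": -1,"x": 0,"y": 0,"z": 0,"yaw": 0}]}}

```text
clock: 6.2
eef_pos: [640.0, -41.2, 37.1]
eef_rot: [3.142, 0.0, -0.029]
wrist_force: [0.8, -0.1, -0.2]
finger_gap: 0.3
finger_force: 0.0
```

>>> {"fn": "arm_command", "kwargs": {"targets": [{"hand": -1,"x": 0,"y": 0,"z": 0.00025,"yaw": 0},{"hand": -1,"x": 0,"y": 0,"z": 0,"yaw": 0}]}}

```text
clock: 6.4
eef_pos: [640.0, -41.2, 36.9]
eef_rot: [-3.142, 0.0, -0.029]
wrist_force: [-0.8, -0.5, 0.2]
finger_gap: 0.3
finger_force: 0.0
```

>>> {"fn": "arm_command", "kwargs": {"targets": [{"hand": -1,"x": 0,"y": 0,"z": 0.0002,"yaw": 0},{"hand": -1,"x": 0,"y": 0,"z": 0,"yaw": 0}]}}

```text
clock: 6.6
eef_pos: [640.0, -41.2, 36.7]
eef_rot: [3.142, 0.0, -0.029]
wrist_force: [0.3, -0.0, -0.2]
finger_gap: 0.4
finger_force: 0.0
```

>>> {"fn": "arm_command", "kwargs": {"targets": [{"hand": -1,"x": 0,"y": 0,"z": 0.00025,"yaw": 0},{"hand": -1,"x": 0,"y": 0,"z": 0,"yaw": 0}]}}

```text
clock: 6.8
eef_pos: [640.0, -41.2, 36.4]
eef_rot: [-3.142, 0.0, -0.029]
wrist_force: [-0.1, -0.1, 0.2]
finger_gap: 0.2
finger_force: 0.0
```

Run:
```python
from h import *
ts=("w2","w3","w4"); G=[]
for t in ts:
    im,c=load(t); p=spots(im)[:,:2]; X=plane(c,p,40)[:,:2]
    m=(X[:,0]>641)&(X[:,0]<670)&(X[:,1]<-18)&(X[:,1]>-70); p=p[m];X=X[m]
    i=np.lexsort((-X[:,1].round(),np.round((X[:,0]-643-(X[:,1]+60)*.027)/12))); p=p[i]; G.append((c,p)); 
    for z in(34,36,38,40):
        Y=plane(c,p,z)[:,:2]; print(t,len(p),z,np.linalg.norm(Y[:4].mean(0)-Y[8:].mean(0)).round(2),np.linalg.norm(Y[0::4].mean(0)-Y[3::4].mean(0)).round(2))
for i,j in((0,1),(0,2),(1,2)):
    T=tri(*G[i],*G[j]); print(ts[i],ts[j],T[:,2].mean().round(2),T[:,2].std().round(2),T[:,:2].mean(0).round(1))
s=manip.read_state(); print(s["eef_pos"].round(2),s["wrist_force"].round(2),s["moment"].round(3),s["effort"].round(2))
```

```text
w2 12 34 24.37 36.56
w2 12 36 24.23 36.35
w2 12 38 24.09 36.14
w2 12 40 23.95 35.93
w3 12 34 24.36 36.53
w3 12 36 24.22 36.32
w3 12 38 24.08 36.11
w3 12 40 23.94 35.9
w4 12 34 24.49 36.83
w4 12 36 24.25 36.48
w4 12 38 24.02 36.13
w4 12 40 23.79 35.78
w2 w3 38.45 0.36 [655.7 -42.7]
w2 w4 38.44 0.08 [655.7 -42.8]
w3 w4 38.33 0.08 [655.6 -42.8]
[639.99 -41.2   36.39] [-0.12 -0.07  0.23] [0.046 0.056 0.029] [-0.000e+00 -6.843e+01 -3.245e+01  2.000e-02 -8.000e-02  0.000e+00]
```

>>> {"fn": "arm_command", "kwargs": {"targets": [{"hand": -1,"x": 0,"y": 0,"z": 0.00025,"yaw": 0},{"hand": -1,"x": 0,"y": 0,"z": 0,"yaw": 0}]}}

```text
clock: 7.0
eef_pos: [640.0, -41.2, 36.2]
eef_rot: [3.142, 0.0, -0.029]
wrist_force: [-0.2, -0.6, 0.1]
finger_gap: 0.1
finger_force: 0.0
```

>>> {"fn": "arm_command", "kwargs": {"targets": [{"hand": -1,"x": 0,"y": 0,"z": 0.0002,"yaw": 0},{"hand": -1,"x": 0,"y": 0,"z": 0,"yaw": 0}]}}

```text
clock: 7.2
eef_pos: [640.0, -41.2, 36.0]
eef_rot: [3.142, 0.0, -0.029]
wrist_force: [-0.0, -1.3, -0.2]
finger_gap: 0.3
finger_force: 0.0
```

>>> {"fn": "arm_command", "kwargs": {"targets": [{"hand": -1,"x": 0,"y": 0,"z": 0.0003,"yaw": 0},{"hand": -1,"x": 0,"y": 0,"z": 0,"yaw": 0}]}}

```text
clock: 7.4
eef_pos: [640.0, -41.2, 35.7]
eef_rot: [-3.142, 0.0, -0.029]
wrist_force: [0.0, -0.1, 0.7]
finger_gap: 0.3
finger_force: 0.0
```

Run:
```python
from h import *
im,c=shot("wrist","w5"); s=manip.read_state(); print(s["eef_pos"].round(2),s["wrist_force"].round(2))
p=spots(im)[:,:2]; a=spots(load("w4")[0])[:,:2]
print(len(p)); print(plane(c,p,38.4)[:,:2].round(1).tolist())
z5=cv2.resize(im[200:310,215:345],None,fx=3,fy=3,interpolation=cv2.INTER_CUBIC); z4=cv2.resize(load("w4")[0][200:310,215:345],None,fx=3,fy=3,interpolation=cv2.INTER_CUBIC)
cv2.imwrite("pics/z5.png",np.hstack([z4,z5]))
```

```text
[640.   -41.23  35.69] [0.16 0.65 0.07]
19
[[607.2, -60.1], [619.1, -59.8], [631.2, -60.3], [643.6, -48.5], [643.9, -36.4], [644.2, -24.4], [643.2, -60.5], [655.4, -48.8], [655.8, -36.8], [656.1, -24.8], [655.2, -60.8], [667.2, -61.1], [667.5, -49.1], [667.8, -37.1], [668.1, -25.1], [674.3, -5.4], [672.0, -84.5], [741.0, -219.6], [795.0, 86.9]]
```

View pics/z5.png

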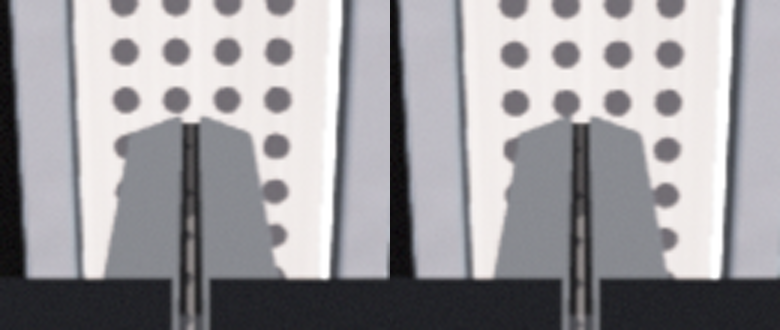

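Both crops (left at 37.7 mm, right at 35.7 mm) show the tip still closing on the spots, with the plate unmoved. I'll keep creeping.

>>> {"fn": "arm_command", "kwargs": {"targets": [{"hand": -1,"x": 0,"y": 0,"z": 0.0003,"yaw": 0},{"hand": -1,"x": 0,"y": 0,"z": 0,"yaw": 0}]}}

```text
clock: 7.65
eef_pos: [640.0, -41.2, 35.3]
eef_rot: [3.142, 0.0, -0.029]
wrist_force: [-0.3, 0.3, 0.5]
finger_gap: 0.7
finger_force: 0.0
```

>>> {"fn": "arm_command", "kwargs": {"targets": [{"hand": -1,"x": 0,"y": 0,"z": 0.0002,"yaw": 0},{"hand": -1,"x": 0,"y": 0,"z": 0,"yaw": 0}]}}

```text
clock: 7.85
eef_pos: [640.0, -41.2, 35.2]
eef_rot: [3.142, 0.0, -0.029]
wrist_force: [0.8, -0.2, 0.2]
finger_gap: 0.4
finger_force: 0.0
```

>>> {"fn": "arm_command", "kwargs": {"targets": [{"hand": -1,"x": 0,"y": 0,"z": 0.0003,"yaw": 0},{"hand": -1,"x": 0,"y": 0,"z": 0,"yaw": 0}]}}

```text
clock: 8.05
eef_pos: [640.0, -41.2, 34.8]
eef_rot: [-3.142, 0.0, -0.029]
wrist_force: [-0.2, 0.3, 0.0]
finger_gap: 0.7
finger_force: 0.0
```

>>> {"fn": "arm_command", "kwargs": {"targets": [{"hand": -1,"x": 0,"y": 0,"z": 0.0002,"yaw": 0},{"hand": -1,"x": 0,"y": 0,"z": 0,"yaw": 0}]}}

```text
clock: 8.25
eef_pos: [640.0, -41.2, 34.7]
eef_rot: [-3.142, 0.0, -0.029]
wrist_force: [-0.4, -0.4, -0.5]
finger_gap: 0.3
finger_force: 0.0
```

Run:
```python
from h import *
im,c=load("w5")
o,d=ray(c,[(275.7,240.5),(283,240.5),(257,244),(297,244)])
for hx in(6,8,10):
    t=(640+hx-o[0])/d[:,0]; print(hx,(o+d*t[:,None]).round(1).tolist())
c=get_calibration("wrist"); T=np.array(c["cam_to_world"]); s=manip.read_state(); print(T[:3,3]-s["eef_pos"], s["eef_pos"])
```

```text
6 [[646.0, -38.3, 56.6], [646.0, -43.1, 56.9], [646.0, -26.5, 61.6], [646.0, -51.8, 63.4]]
8 [[648.0, -38.4, 61.5], [648.0, -43.0, 61.9], [648.0, -26.9, 66.5], [648.0, -51.5, 68.2]]
10 [[650.0, -38.5, 66.5], [650.0, -43.0, 66.8], [650.0, -27.4, 71.3], [650.0, -51.2, 73.0]]
[ 80.67749305  -1.01637983 206.72308379] [639.97789509 -41.20495549  34.65617569]
```

Run:
```python
from h import *
shot("side","s6"); shot("scene","c6"); shot("wrist","w6")
for n,P in(("side",(0,0)),("scene",(0,0))):
    c=get_calibration(n); T=np.linalg.inv(np.array(c["cam_to_world"]))
    for z in(34.7,45,60):
        q=(np.array([[640,-41.2,z]])@T[:3,:3].T+T[:3,3])*[1,-1,-1]
        print(n,z,cv2.projectPoints(q,np.zeros(3),np.zeros(3),np.array(c["K"]),np.array(c["dist_coeffs"]))[0].ravel().round(1))
a=load("s6")[0][145:205,235:315]; b=load("c6")[0][180:240,275:355]
cv2.imwrite("pics/z6.png",np.hstack([cv2.resize(i,(400,300),interpolation=cv2.INTER_CUBIC) for i in(a,b)]))
```

```text
side 34.7 [269.  177.5]
side 45 [268.9 175.4]
side 60 [268.9 172.3]
scene 34.7 [311.3 212.1]
scene 45 [311.5 209.1]
scene 60 [311.7 204.7]
```

View pics/z6.png

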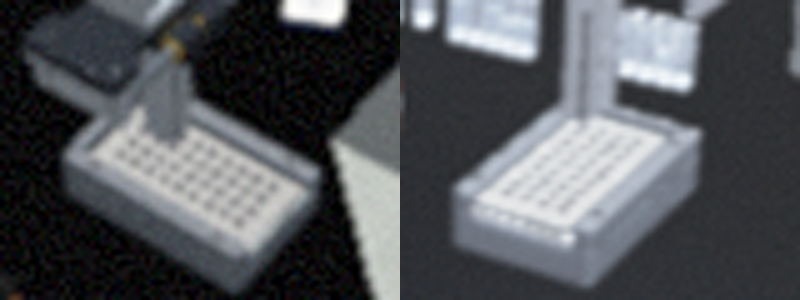

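The side and scene zooms show the finger end at about (268,174) and (313,205). Projecting those gives a real tip 20–25 mm above the reported TCP, and the wrist view agrees (tip near z ≈ 60). So the real gap is about 20 mm. I'll go down 12 mm and then feel for contact again; the contact height will calibrate this offset.

>>> {"fn": "arm_command", "kwargs": {"targets": [{"hand": -1,"x": 0,"y": 0,"z": 0.004,"yaw": 0},{"hand": -1,"x": 0,"y": 0,"z": 0.004,"yaw": 0},{"hand": -1,"x": 0,"y": 0,"z": 0.004,"yaw": 0},{"hand": -1,"x": 0,"y": 0,"z": 0,"yaw": 0},{"hand": -1,"x": 0,"y": 0,"z": 0,"yaw": 0}]}}

```text
clock: 8.9
eef_pos: [639.9, -41.2, 22.5]
eef_rot: [-3.142, 0.0, -0.029]
wrist_force: [-0.2, -0.7, -0.4]
finger_gap: 0.1
finger_force: 0.0
```

Run:
```python
from h import *
im,c=shot("wrist","w7"); s=manip.read_state(); print(s["eef_pos"].round(2),s["wrist_force"].round(2))
g=cv2.cvtColor(im,cv2.COLOR_BGR2GRAY).astype(int)
for t in("w5","w6","w7"):
    i,_=load(t); g=cv2.cvtColor(i,cv2.COLOR_BGR2GRAY).astype(int)
    print(t,"left finger col 270:",g[225:255,272].tolist())
# finger front edge taken at x=tcp+8: its z by camera, and where it lands on plate plane
x=s["eef_pos"][0]
o,d=ray(c,[(272,241)]); t=(x+8-o[0])/d[0,0]; print("tip z by wrist cam",(o+d[0]*t).round(1),"on plate",plane(c,[(272,241)],38.4).round(1))
p=spots(im)[:,:2]; X=plane(c,p,38.4)[:,:2]; print(X[(X[:,1]<-15)&(X[:,1]>-70)].round(1).tolist())
```

```text
[640.07 -41.24  22.74] [ 0.28 -0.39  0.81]
w5 left finger col 270: [238, 238, 238, 238, 229, 158, 118, 113, 112, 113, 112, 114, 120, 145, 165, 143, 137, 138, 140, 140, 138, 140, 139, 141, 139, 138, 139, 137, 139, 138]
w6 left finger col 270: [238, 238, 239, 238, 232, 190, 127, 113, 113, 113, 112, 112, 114, 125, 148, 140, 138, 138, 139, 140, 137, 138, 140, 140, 139, 139, 138, 139, 138, 137]
w7 left finger col 270: [114, 113, 117, 150, 220, 237, 238, 239, 238, 239, 237, 220, 135, 118, 131, 139, 139, 138, 138, 139, 139, 139, 139, 139, 141, 140, 140, 139, 139, 138]
tip z by wrist cam [648.1 -36.1  49.3] on plate [[643.7 -35.7  38.4]]
[[608.5, -60.4], [619.2, -60.0], [631.2, -60.3], [643.2, -60.5], [655.8, -36.8], [656.1, -24.8], [655.5, -48.8], [655.2, -60.8], [668.1, -25.1], [667.2, -61.1], [667.5, -49.1], [667.8, -37.1]]
```

Run:
```python
from h import *
im,c=load("w1"); g=cv2.cvtColor(im,cv2.COLOR_BGR2GRAY).astype(int)
for r in(238,240,242,244,246): print(r,g[r,196:210].tolist(),g[r,348:362].tolist())
o,d=ray(c,[(204,241),(353.5,241)])
k=94.4/np.linalg.norm(d[1]-d[0]); print((o+d*k).round(1))
```

```text
238 [224, 212, 215, 215, 216, 222, 235, 237, 236, 238, 238, 237, 238, 237] [238, 238, 237, 237, 237, 237, 236, 230, 212, 203, 212, 221, 227, 231]
240 [136, 128, 126, 125, 117, 130, 207, 223, 236, 237, 238, 238, 238, 238] [238, 238, 238, 237, 236, 228, 214, 187, 147, 127, 127, 130, 134, 139]
242 [127, 127, 123, 109, 72, 36, 52, 140, 233, 238, 238, 238, 238, 238] [216, 235, 236, 234, 218, 142, 54, 35, 64, 106, 124, 126, 125, 127]
244 [125, 123, 108, 58, 32, 28, 51, 139, 233, 238, 238, 238, 239, 237] [220, 237, 237, 236, 205, 118, 46, 29, 34, 61, 98, 119, 126, 128]
246 [121, 101, 48, 29, 31, 30, 50, 138, 231, 237, 239, 239, 238, 239] [237, 238, 238, 236, 216, 135, 51, 28, 28, 29, 44, 90, 117, 124]
[[503.6   8.6 202.8]
 [598.    8.6 202.7]]
```

The open-finger view puts the finger ends at +8.6 mm along tool x and about 26 mm above the reported TCP. That leaves roughly 9 mm of gap, so I'll go down 6.5 mm and then creep.

>>> {"fn": "arm_command", "kwargs": {"targets": [{"hand": -1,"x": 0,"y": 0,"z": 0.0035,"yaw": 0},{"hand": -1,"x": 0,"y": 0,"z": 0.002,"yaw": 0},{"hand": -1,"x": 0,"y": 0,"z": 0.001,"yaw": 0},{"hand": -1,"x": 0,"y": 0,"z": 0,"yaw": 0}]}}

```text
clock: 9.35
eef_pos: [639.9, -41.2, 16.0]
eef_rot: [-3.142, 0.0, -0.029]
wrist_force: [-0.0, 0.3, 0.5]
finger_gap: 0.5
finger_force: 0.0
```

>>> {"fn": "arm_command", "kwargs": {"targets": [{"hand": -1,"x": 0,"y": 0,"z": 0.0003,"yaw": 0},{"hand": -1,"x": 0,"y": 0,"z": 0,"yaw": 0}]}}

```text
clock: 9.55
eef_pos: [640.0, -41.2, 16.0]
eef_rot: [3.142, -0.0, -0.029]
wrist_force: [0.4, -0.6, 0.5]
finger_gap: 0.5
finger_force: 0.0
```

>>> {"fn": "arm_command", "kwargs": {"targets": [{"hand": -1,"x": 0,"y": 0,"z": 0.0003,"yaw": 0},{"hand": -1,"x": 0,"y": 0,"z": 0,"yaw": 0}]}}

```text
clock: 9.75
eef_pos: [640.0, -41.2, 15.6]
eef_rot: [-3.142, 0.0, -0.029]
wrist_force: [0.7, 0.0, 0.5]
finger_gap: 0.6
finger_force: 0.0
```

>>> {"fn": "arm_command", "kwargs": {"targets": [{"hand": -1,"x": 0,"y": 0,"z": 0.0002,"yaw": 0},{"hand": -1,"x": 0,"y": 0,"z": 0,"yaw": 0}]}}

```text
clock: 9.95
eef_pos: [640.0, -41.2, 15.4]
eef_rot: [-3.142, 0.0, -0.029]
wrist_force: [0.1, -0.1, 0.4]
finger_gap: 0.4
finger_force: 0.0
```

>>> {"fn": "arm_command", "kwargs": {"targets": [{"hand": -1,"x": 0,"y": 0,"z": 0.0003,"yaw": 0},{"hand": -1,"x": 0,"y": 0,"z": 0,"yaw": 0}]}}

```text
clock: 10.15
eef_pos: [640.0, -41.2, 15.1]
eef_rot: [3.142, 0.0, -0.029]
wrist_force: [0.3, -0.3, -0.5]
finger_gap: 0.8
finger_force: 0.0
```

>>> {"fn": "arm_command", "kwargs": {"targets": [{"hand": -1,"x": 0,"y": 0,"z": 0.0002,"yaw": 0},{"hand": -1,"x": 0,"y": 0,"z": 0,"yaw": 0}]}}

```text
clock: 10.35
eef_pos: [640.0, -41.2, 14.9]
eef_rot: [-3.142, -0.0, -0.029]
wrist_force: [-0.0, 0.2, 0.3]
finger_gap: 0.6
finger_force: 0.0
```

Run:
```python
from h import *
im,c=shot("wrist","w8"); s=manip.read_state(); print(s["eef_pos"].round(2),s["wrist_force"].round(2))
g=cv2.cvtColor(im,cv2.COLOR_BGR2GRAY).astype(int)
print(g[215:250,272].tolist())
x=s["eef_pos"][0]
print("tip row 239.5 on plate x-tcp:",(plane(c,[(272,239.5)],38.4)[0,0]-x).round(1))
```

```text
[639.99 -41.19  14.86] [ 0.46 -0.12  0.67]
[220, 237, 238, 239, 238, 238, 237, 230, 170, 119, 113, 114, 114, 113, 112, 113, 116, 143, 213, 237, 239, 238, 239, 230, 178, 143, 140, 139, 139, 141, 139, 139, 140, 138, 140]
tip row 239.5 on plate x-tcp: 7.8
```

>>> {"fn": "arm_command", "kwargs": {"targets": [{"hand": -1,"x": 0,"y": 0,"z": 0.0003,"yaw": 0},{"hand": -1,"x": 0,"y": 0,"z": 0,"yaw": 0}]}}

```text
clock: 10.6
eef_pos: [640.0, -41.2, 14.6]
eef_rot: [3.142, 0.0, -0.029]
wrist_force: [-1.1, 0.4, -0.0]
finger_gap: -0.1
finger_force: 0.0
```

>>> {"fn": "arm_command", "kwargs": {"targets": [{"hand": -1,"x": 0,"y": 0,"z": 0.0002,"yaw": 0},{"hand": -1,"x": 0,"y": 0,"z": 0,"yaw": 0}]}}

```text
clock: 10.8
eef_pos: [640.0, -41.2, 14.3]
eef_rot: [-3.142, 0.0, -0.029]
wrist_force: [-0.0, 0.0, 0.0]
finger_gap: 0.4
finger_force: 0.0
```

>>> {"fn": "arm_command", "kwargs": {"targets": [{"hand": -1,"x": 0,"y": 0,"z": 0.0003,"yaw": 0},{"hand": -1,"x": 0,"y": 0,"z": 0,"yaw": 0}]}}

```text
clock: 11.0
eef_pos: [640.0, -41.2, 14.1]
eef_rot: [3.142, 0.0, -0.029]
wrist_force: [0.3, -0.5, -0.0]
finger_gap: 0.6
finger_force: 0.0
```

>>> {"fn": "arm_command", "kwargs": {"targets": [{"hand": -1,"x": 0,"y": 0,"z": 0.0002,"yaw": 0},{"hand": -1,"x": 0,"y": 0,"z": 0,"yaw": 0}]}}

```text
clock: 11.2
eef_pos: [640.0, -41.2, 13.9]
eef_rot: [-3.142, 0.0, -0.029]
wrist_force: [-0.9, -0.9, -0.2]
finger_gap: 0.1
finger_force: 0.0
```

>>> {"fn": "arm_command", "kwargs": {"targets": [{"hand": -1,"x": 0,"y": 0,"z": 0.0003,"yaw": 0},{"hand": -1,"x": 0,"y": 0,"z": 0,"yaw": 0}]}}

```text
clock: 11.4
eef_pos: [640.0, -41.2, 13.5]
eef_rot: [-3.142, 0.0, -0.029]
wrist_force: [-0.1, -0.4, 0.6]
finger_gap: 0.2
finger_force: 0.0
```

>>> {"fn": "arm_command", "kwargs": {"targets": [{"hand": -1,"x": 0,"y": 0,"z": 0.0002,"yaw": 0},{"hand": -1,"x": 0,"y": 0,"z": 0,"yaw": 0}]}}

```text
clock: 11.6
eef_pos: [640.0, -41.2, 13.4]
eef_rot: [-3.142, 0.0, -0.029]
wrist_force: [0.5, -0.6, -0.7]
finger_gap: 0.7
finger_force: 0.0
```

>>> {"fn": "arm_command", "kwargs": {"targets": [{"hand": -1,"x": 0,"y": 0,"z": 0.0003,"yaw": 0},{"hand": -1,"x": 0,"y": 0,"z": 0,"yaw": 0}]}}

```text
clock: 11.8
eef_pos: [640.0, -41.2, 13.1]
eef_rot: [-3.142, 0.0, -0.029]
wrist_force: [0.6, 0.0, -0.0]
finger_gap: 0.2
finger_force: 0.0
```

>>> {"fn": "arm_command", "kwargs": {"targets": [{"hand": -1,"x": 0,"y": 0,"z": 0.0002,"yaw": 0},{"hand": -1,"x": 0,"y": 0,"z": 0,"yaw": 0}]}}

```text
clock: 12.0
eef_pos: [640.0, -41.2, 12.9]
eef_rot: [3.142, 0.0, -0.029]
wrist_force: [0.2, 0.0, 0.8]
finger_gap: 0.3
finger_force: 0.0
```

>>> {"fn": "arm_command", "kwargs": {"targets": [{"hand": -1,"x": 0,"y": 0,"z": 0.0003,"yaw": 0},{"hand": -1,"x": 0,"y": 0,"z": 0,"yaw": 0}]}}

```text
clock: 12.2
eef_pos: [640.0, -41.2, 12.5]
eef_rot: [-3.142, 0.0, -0.029]
wrist_force: [-0.1, -0.9, -0.1]
finger_gap: 0.3
finger_force: 0.0
```

>>> {"fn": "arm_command", "kwargs": {"targets": [{"hand": -1,"x": 0,"y": 0,"z": 0.0002,"yaw": 0},{"hand": -1,"x": 0,"y": 0,"z": 0,"yaw": 0}]}}

```text
clock: 12.4
eef_pos: [640.0, -41.2, 12.4]
eef_rot: [-3.142, 0.0, -0.029]
wrist_force: [0.3, 0.3, 0.2]
finger_gap: 0.2
finger_force: 0.0
```

Run:
```python
from h import *
c0=load("w7")[1]
im,c=shot("wrist","w9"); s=manip.read_state(); print(s["eef_pos"].round(2),s["wrist_force"].round(2))
x=s["eef_pos"][0]
print((plane(c,[(272,239.5)],38.4)[0,0]-x).round(2))
# where open-finger view says tip front edge is, in camera coords, vs plate plane here
i1,c1=load("w1"); 
for span in((204,353.5),(202.5,354.5),(201.5,355.5)):
    o,d=ray(c1,[(span[0],241),(span[1],241)]); k=94.4/np.linalg.norm(d[1]-d[0]); print(span,(o+d*k)[0,1:].round(1), (o+d*k)[0,2]-176.43)
```

```text
[639.99 -41.21  12.37] [-0.24  0.04  0.04]
8.82
(204, 353.5) [  8.6 202.8] 26.361722550017845
(202.5, 354.5) [  9.8 205.8] 29.34097667078092
(201.5, 355.5) [ 10.8 208.1] 31.65477855575935
```

>>> {"fn": "arm_command", "kwargs": {"targets": [{"hand": -1,"x": 0,"y": 0,"z": 0.0003,"yaw": 0},{"hand": -1,"x": 0,"y": 0,"z": 0,"yaw": 0}]}}

```text
clock: 12.65
eef_pos: [640.0, -41.2, 12.0]
eef_rot: [3.142, 0.0, -0.029]
wrist_force: [0.1, -0.5, 0.5]
finger_gap: 0.2
finger_force: 0.0
```

>>> {"fn": "arm_command", "kwargs": {"targets": [{"hand": -1,"x": 0,"y": 0,"z": 0.0003,"yaw": 0},{"hand": -1,"x": 0,"y": 0,"z": 0,"yaw": 0}]}}

```text
clock: 12.85
eef_pos: [640.0, -41.2, 11.8]
eef_rot: [3.142, 0.0, -0.029]
wrist_force: [-1.0, -0.4, 0.2]
finger_gap: 0.2
finger_force: 0.0
```

>>> {"fn": "arm_command", "kwargs": {"targets": [{"hand": -1,"x": 0,"y": 0,"z": 0.0003,"yaw": 0},{"hand": -1,"x": 0,"y": 0,"z": 0,"yaw": 0}]}}

```text
clock: 13.05
eef_pos: [640.0, -41.2, 11.5]
eef_rot: [-3.142, -0.0, -0.029]
wrist_force: [0.0, -0.3, -0.1]
finger_gap: 0.5
finger_force: 0.0
```

>>> {"fn": "arm_command", "kwargs": {"targets": [{"hand": -1,"x": 0,"y": 0,"z": 0.00025,"yaw": 0},{"hand": -1,"x": 0,"y": 0,"z": 0,"yaw": 0}]}}

```text
clock: 13.25
eef_pos: [640.0, -41.2, 11.4]
eef_rot: [-3.142, -0.0, -0.029]
wrist_force: [-0.8, 1.3, 1.3]
finger_gap: 0.5
finger_force: 0.8
```

>>> {"fn": "arm_command", "kwargs": {"targets": [{"hand": -1,"x": 0,"y": 0,"z": 0.0002,"yaw": 0},{"hand": -1,"x": 0,"y": 0,"z": 0,"yaw": 0}]}}

```text
clock: 13.45
eef_pos: [640.1, -41.2, 11.3]
eef_rot: [3.142, -0.0, -0.029]
wrist_force: [-1.7, 0.2, 3.2]
finger_gap: 0.6
finger_force: 1.8
```

Contact, with Fz at 3 N. I'll press up to about 8 N.

>>> {"fn": "arm_command", "kwargs": {"targets": [{"hand": -1,"x": 0,"y": 0,"z": 0.0003,"yaw": 0},{"hand": -1,"x": 0,"y": 0,"z": 0,"yaw": 0}]}}

```text
clock: 13.65
eef_pos: [640.1, -41.2, 11.1]
eef_rot: [3.142, -0.0, -0.029]
wrist_force: [-2.2, -0.2, 5.3]
finger_gap: 0.1
finger_force: 3.0
```

>>> {"fn": "arm_command", "kwargs": {"targets": [{"hand": -1,"x": 0,"y": 0,"z": 0.0003,"yaw": 0},{"hand": -1,"x": 0,"y": 0,"z": 0,"yaw": 0}]}}

```text
clock: 13.85
eef_pos: [640.2, -41.3, 11.1]
eef_rot: [3.142, -0.001, -0.029]
wrist_force: [-3.5, 0.6, 7.6]
finger_gap: 0.8
finger_force: 3.8
```

>>> {"fn": "arm_command", "kwargs": {"targets": [{"hand": -1,"x": -0.001,"y": 0,"z": 0,"yaw": 0},{"hand": -1,"x": -0.002,"y": 0,"z": 0,"yaw": 0},{"hand": -1,"x": -0.002,"y": 0,"z": 0,"yaw": 0}]}}

```text
clock: 14.15
eef_pos: [635.8, -41.1, 11.2]
eef_rot: [3.141, -0.002, -0.029]
wrist_force: [2.4, 0.7, 5.4]
finger_gap: 0.5
finger_force: 2.8
```

>>> {"fn": "arm_command", "kwargs": {"targets": [{"hand": -1,"x": -0.002,"y": 0,"z": 0.0002,"yaw": 0},{"hand": -1,"x": -0.002,"y": 0,"z": 0,"yaw": 0},{"hand": -1,"x": -0.002,"y": 0,"z": 0,"yaw": 0},{"hand": -1,"x": -0.002,"y": 0,"z": 0,"yaw": 0},{"hand": -1,"x": -0.002,"y": 0,"z": 0,"yaw": 0}]}}

```text
clock: 14.65
eef_pos: [626.0, -40.9, 11.2]
eef_rot: [3.141, -0.003, -0.029]
wrist_force: [3.3, 0.2, 6.0]
finger_gap: 0.5
finger_force: 3.2
```

Run:
```python
from h import *
im,c=shot("wrist","w10"); s=manip.read_state(); print(s["clock"],s["eef_pos"].round(2),s["wrist_force"].round(2))
for t in("w9","w10"):
    im,c=load(t); X=plane(c,spots(im)[:,:2],38.4)[:,:2]; X=X[(X[:,1]<-15)&(X[:,1]>-70)]; print(X[X[:,0]>640].round(1).tolist())
```

```text
14.7 [625.73 -40.87  11.14] [ 1.63 -0.29  6.93]
[[643.1, -60.5], [655.2, -60.8], [655.5, -48.8], [655.8, -36.8], [656.1, -24.8], [667.8, -37.2], [668.1, -25.1], [667.2, -61.1], [667.5, -49.1]]
[[642.5, -36.4], [642.7, -24.4], [641.9, -60.4], [642.2, -48.4], [654.5, -36.7], [654.7, -24.7], [654.0, -60.6], [654.2, -48.7]]
```

>>> {"fn": "arm_command", "kwargs": {"targets": [{"hand": -1,"x": -0.002,"y": 0,"z": 0,"yaw": 0},{"hand": -1,"x": -0.002,"y": 0,"z": 0,"yaw": 0},{"hand": -1,"x": -0.002,"y": 0,"z": 0,"yaw": 0},{"hand": -1,"x": -0.002,"y": 0,"z": 0,"yaw": 0},{"hand": -1,"x": -0.002,"y": 0,"z": 0,"yaw": 0},{"hand": -1,"x": -0.002,"y": 0,"z": 0,"yaw": 0},{"hand": -1,"x": -0.002,"y": 0,"z": 0,"yaw": 0},{"hand": -1,"x": -0.002,"y": 0,"z": 0,"yaw": 0}]}}

```text
clock: 15.5
eef_pos: [610.0, -40.4, 11.1]
eef_rot: [3.141, -0.003, -0.029]
wrist_force: [2.8, -0.4, 6.0]
finger_gap: 0.3
finger_force: 3.2
```

>>> {"fn": "arm_command", "kwargs": {"targets": [{"hand": -1,"x": -0.002,"y": 0,"z": 0,"yaw": 0},{"hand": -1,"x": -0.002,"y": 0,"z": 0,"yaw": 0},{"hand": -1,"x": -0.002,"y": 0,"z": 0,"yaw": 0},{"hand": -1,"x": -0.002,"y": 0,"z": 0,"yaw": 0},{"hand": -1,"x": -0.002,"y": 0,"z": 0,"yaw": 0},{"hand": -1,"x": -0.002,"y": 0,"z": 0,"yaw": 0},{"hand": -1,"x": -0.002,"y": 0,"z": 0,"yaw": 0},{"hand": -1,"x": -0.001,"y": 0,"z": 0,"yaw": 0},{"hand": -1,"x": 0,"y": 0,"z": 0,"yaw": 0}]}}

```text
clock: 16.4
eef_pos: [594.9, -40.0, 11.1]
eef_rot: [3.141, -0.002, -0.029]
wrist_force: [1.4, -0.2, 6.6]
finger_gap: 0.5
finger_force: 3.4
```

Run:
```python
from h import *
im,c=shot("wrist","w11"); s=manip.read_state(); print(s["clock"],s["eef_pos"].round(2),s["wrist_force"].round(2))
X=plane(c,spots(im)[:,:2],38.4)[:,:2]; X=X[(X[:,1]<-15)&(X[:,1]>-70)]; print(X.round(1).tolist())
```

```text
16.45 [594.88 -40.    11.09] [1.93 0.53 7.41]
[[575.1, -58.8], [587.0, -59.1], [599.0, -59.2], [611.7, -23.5], [611.2, -47.4], [611.5, -35.5], [611.0, -59.5], [623.5, -35.7], [623.7, -23.7], [623.0, -59.7], [623.2, -47.7]]
```

The plate has moved out 44 mm, so about 42–43 mm overhangs. I'll lift off, move over the overhanging end and open the fingers.

>>> {"fn": "arm_command", "kwargs": {"targets": [{"hand": -1,"x": 0,"y": 0,"z": -0.005,"yaw": 0},{"hand": -1,"x": 0,"y": 0,"z": -0.025,"yaw": -0.01},{"hand": 1,"x": -0.0145,"y": 0.001,"z": -0.01,"yaw": 0},{"hand": 1,"x": -0.025,"y": 0,"z": 0,"yaw": 0},{"hand": 1,"x": -0.025,"y": 0,"z": 0,"yaw": 0},{"hand": 1,"x": 0,"y": 0,"z": 0,"yaw": 0},{"hand": 1,"x": 0,"y": 0,"z": 0,"yaw": 0},{"hand": 1,"x": 0,"y": 0,"z": 0,"yaw": 0}]}}

```text
clock: 17.25
eef_pos: [530.2, -39.7, 50.3]
eef_rot: [3.142, -0.0, -0.019]
wrist_force: [0.5, -0.4, 0.7]
finger_gap: 45.1
finger_force: 0.0
```

Run:
```python
from h import *
im,c=shot("wrist","w12"); s=manip.read_state(); print(s["clock"],s["eef_pos"].round(2),s["eef_rot"].round(4),s["finger_gap"])
X=plane(c,spots(im)[:,:2],38.4)[:,:2]; X=X[(X[:,1]<-15)&(X[:,1]>-70)&(X[:,0]<640)]; print(len(X),X.mean(0),X[np.argsort(X[:,0])].round(1).tolist())
```

```text
17.3 [530.14 -39.67  50.21] [ 3.1416e+00 -2.0000e-04 -1.9200e-02] 48.80646100693029
36 [575.34184173 -40.78751407] [[526.9, -57.8], [527.1, -45.9], [527.4, -33.8], [527.7, -21.8], [538.9, -58.1], [539.2, -46.1], [539.4, -34.1], [539.7, -22.0], [550.9, -58.3], [551.2, -46.3], [551.5, -34.3], [551.7, -22.3], [562.9, -58.6], [563.2, -46.6], [563.4, -34.6], [563.7, -22.6], [575.0, -58.8], [575.2, -46.8], [575.5, -34.8], [575.7, -22.8], [587.0, -59.0], [587.2, -47.0], [587.5, -35.0], [587.7, -23.0], [599.0, -59.3], [599.2, -47.3], [599.5, -35.2], [599.7, -23.2], [611.0, -59.5], [611.3, -47.5], [611.5, -35.5], [611.7, -23.5], [623.1, -59.7], [623.3, -47.7], [623.5, -35.7], [623.8, -23.7]]
```

View pics/w12.png

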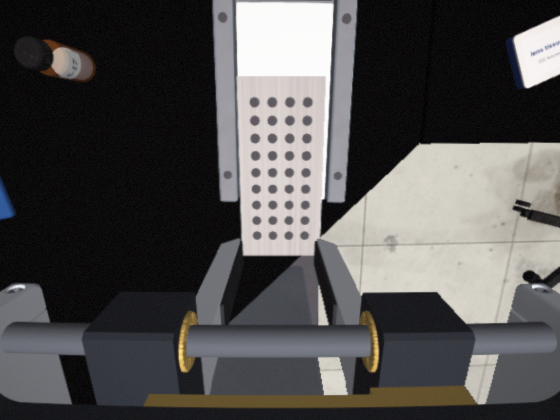

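Wrist view: the plate lies flat and straight in the cradle, with its front end at row 255 and the mouth at row 200, so about 31% overhangs. I'll let the fingers finish opening, then go down around the end.

>>> {"fn": "arm_command", "kwargs": {"targets": [{"hand": 1,"x": 0,"y": 0,"z": 0,"yaw": 0},{"hand": 1,"x": 0,"y": 0,"z": 0,"yaw": 0},{"hand": 1,"x": 0,"y": 0,"z": 0,"yaw": 0},{"hand": 1,"x": 0,"y": 0.001,"z": 0,"yaw": 0},{"hand": 1,"x": 0,"y": 0,"z": 0,"yaw": 0}]}}

```text
clock: 17.8
eef_pos: [529.5, -40.7, 50.2]
eef_rot: [3.142, 0.0, -0.019]
wrist_force: [0.4, -0.7, -0.4]
finger_gap: 89.1
finger_force: 0.0
```

>>> {"fn": "arm_command", "kwargs": {"targets": [{"hand": 1,"x": 0,"y": 0,"z": 0.02,"yaw": 0},{"hand": 1,"x": 0,"y": 0,"z": 0.02,"yaw": 0},{"hand": 1,"x": 0,"y": 0,"z": 0.012,"yaw": 0},{"hand": 1,"x": 0,"y": 0,"z": 0.006,"yaw": 0},{"hand": 1,"x": 0,"y": 0,"z": 0.002,"yaw": 0},{"hand": 1,"x": 0,"y": 0,"z": 0,"yaw": 0},{"hand": 1,"x": 0,"y": 0,"z": 0,"yaw": 0}]}}

```text
clock: 18.5
eef_pos: [529.9, -40.7, -9.1]
eef_rot: [3.141, -0.001, -0.019]
wrist_force: [-0.1, 0.4, -0.0]
finger_gap: 94.2
finger_force: 0.0
```

>>> {"fn": "arm_command", "kwargs": {"targets": [{"hand": 0.4,"x": 0,"y": -0.0008,"z": 0,"yaw": 0},{"hand": 0.4,"x": 0,"y": 0,"z": 0,"yaw": 0},{"hand": 0.3,"x": 0,"y": 0,"z": 0,"yaw": 0},{"hand": 0.2,"x": 0,"y": 0,"z": 0,"yaw": 0},{"hand": 0,"x": 0,"y": 0,"z": 0,"yaw": 0},{"hand": 0,"x": 0,"y": 0,"z": 0,"yaw": 0},{"hand": 0,"x": 0,"y": 0,"z": 0,"yaw": 0}], "newtons": 20}}

```text
clock: 19.2
eef_pos: [529.5, -39.9, -9.7]
eef_rot: [-3.142, 0.0, -0.019]
wrist_force: [-0.4, -0.1, 0.8]
finger_gap: 59.6
finger_force: 20.0
```

>>> {"fn": "arm_command", "kwargs": {"targets": [{"hand": -1,"x": 0,"y": 0,"z": 0,"yaw": 0},{"hand": -1,"x": 0,"y": 0,"z": 0,"yaw": 0},{"hand": -1,"x": 0,"y": 0,"z": 0,"yaw": 0}], "newtons": 55}}

```text
clock: 19.5
eef_pos: [529.5, -39.8, -9.8]
eef_rot: [-3.142, -0.0, -0.019]
wrist_force: [-0.3, 0.2, 0.5]
finger_gap: 58.7
finger_force: 55.0
```

Run:
```python
from h import *
im,c=shot("wrist","w13"); s=manip.read_state(); print(s["clock"],s["eef_pos"].round(2),s["eef_rot"].round(4),s["finger_gap"],s["finger_force"],s["wrist_force"].round(2))
X=plane(c,spots(im)[:,:2],38.4)[:,:2]; X=X[(X[:,1]<-15)&(X[:,1]>-70)&(X[:,0]<640)]; print(len(X),X[np.argsort(X[:,0])].round(1)[-20:].tolist())
```

```text
19.55 [529.53 -39.83  -9.75] [-3.1416 -0.     -0.0192] 59.28895982267411 54.9642276763916 [-0.47 -0.82  0.95]
36 [[574.9, -58.0], [575.3, -45.9], [575.8, -33.9], [576.2, -21.9], [586.9, -58.4], [587.3, -46.4], [587.8, -34.3], [588.2, -22.3], [598.9, -58.8], [599.3, -46.8], [599.8, -34.8], [600.2, -22.8], [610.9, -59.3], [611.4, -47.2], [611.8, -35.2], [612.2, -23.2], [622.9, -59.6], [623.4, -47.6], [623.8, -35.7], [624.2, -23.6]]
```

>>> {"fn": "arm_command", "kwargs": {"targets": [{"hand": -1,"x": 0,"y": 0,"z": -0.001,"yaw": 0},{"hand": -1,"x": 0,"y": 0,"z": -0.003,"yaw": 0},{"hand": -1,"x": 0,"y": 0,"z": -0.006,"yaw": 0},{"hand": -1,"x": 0,"y": 0,"z": -0.01,"yaw": 0},{"hand": -1,"x": 0,"y": 0,"z": -0.015,"yaw": 0},{"hand": -1,"x": 0,"y": 0,"z": -0.015,"yaw": 0},{"hand": -1,"x": 0,"y": 0,"z": -0.01,"yaw": 0},{"hand": -1,"x": 0,"y": 0,"z": 0,"yaw": 0},{"hand": -1,"x": 0,"y": 0,"z": 0,"yaw": 0}]}}

```text
clock: 20.45
eef_pos: [529.3, -39.8, 50.1]
eef_rot: [-3.142, 0.0, -0.019]
wrist_force: [-0.4, 0.6, -5.0]
finger_gap: 59.0
finger_force: 55.0
```

```bash
cat >> h.py <<'E'
def held(tag):
    """spot grid in the tool-side frame: fit a plane pose by solvePnP of the 9x4 grid"""
    im,c=shot("wrist",tag); s=manip.read_state(); p=spots(im)
    p=p[(p[:,0]>200)&(p[:,0]<360)&(p[:,1]<260)]; 
    r=np.median(p[:,2]); p=p[(p[:,2]>.55*r)&(p[:,2]<1.8*r)][:,:2]
    rows=sorted(p.tolist(),key=lambda q:-q[1]); return im,c,s,p
def pnp(c,p):
    assert len(p)==36,len(p)
    q=p[np.argsort(-p[:,1]-.03*(p[:,0]-280))].reshape(9,4,2); q=np.array([r[np.argsort(r[:,0])] for r in q])
    O=np.array([[(i-4)*12.,(1.5-j)*12.,0] for i in range(9) for j in range(4)])
    ok,rv,tv=cv2.solvePnP(O,q.reshape(-1,2).astype(float),np.array(c["K"],float),np.array(c["dist_coeffs"],float))
    F=np.diag([1,-1,-1.]); T=np.array(c["cam_to_world"]); R=T[:3,:3]@F@cv2.Rodrigues(rv)[0]; t=T[:3,:3]@F@tv.ravel()+T[:3,3]
    return R,t
E
python3 - <<'E'
from h import *
im,c,s,p=held("w14"); print(s["clock"],s["eef_pos"].round(2),s["eef_rot"].round(4),s["finger_gap"],s["finger_force"],s["wrist_force"].round(2),s["moment"].round(3))
R,t=pnp(c,p); print("centre top",t.round(1),"yaw",np.arctan2(R[1,0],R[0,0]).round(4),"x-axis z",R[2,0].round(4),"y-axis z",R[2,1].round(4))
for tag in("w12","w13"):
    i,c=load(tag); q=spots(i)[:,:2]; X=plane(c,q,38.4); q=q[(X[:,1]<-15)&(X[:,1]>-70)&(X[:,0]<640)]; R,t=pnp(c,q); print(tag,t.round(1),np.arctan2(R[1,0],R[0,0]).round(4),R[2,:2].round(4))
E
```

```text
20.5 [529.13 -39.78  49.71] [-3.1415e+00  9.0000e-04 -1.9200e-02] 59.08423717927965 54.965588450431824 [-0.03 -0.89 -4.3 ] [0.055 0.311 0.009]Traceback (most recent call last):
  File "<stdin>", line 3, in <module>
  File "h.py", line 42, in pnp
    assert len(p)==36,len(p)
           ^^^^^^^^^^
AssertionError: 33
```

```bash
sed -i 's/p\[:,1\]<260/p[:,1]<290/' h.py
cat > m.py <<'E'
from h import *
def rep(tag,im=None):
    i,c=load(tag); p=spots(i); p=p[(p[:,0]>195)&(p[:,0]<365)&(p[:,1]<290)]; r=np.median(p[:,2]); p=p[(p[:,2]>.4*r)&(p[:,2]<2.5*r)][:,:2]
    if len(p)!=36: print(tag,len(p),p[np.argsort(p[:,1])].round(0).tolist()); return
    R,t=pnp(c,p); print(tag,t.round(1),"yaw",np.arctan2(R[1,0],R[0,0]).round(4),"pitch z/x",R[2,:2].round(4)); return R,t
if __name__=="__main__":
    for t in("w12","w13","w14"): rep(t)
E
python3 m.py
```

```text
w12 40 [[222.0, 17.0], [346.0, 18.0], [254.0, 102.0], [290.0, 102.0], [307.0, 102.0], [272.0, 102.0], [254.0, 120.0], [289.0, 120.0], [272.0, 120.0], [307.0, 120.0], [272.0, 138.0], [255.0, 138.0], [306.0, 138.0], [289.0, 138.0], [272.0, 155.0], [255.0, 155.0], [289.0, 155.0], [306.0, 155.0], [272.0, 172.0], [289.0, 172.0], [255.0, 172.0], [306.0, 172.0], [227.0, 174.0], [337.0, 175.0], [256.0, 189.0], [289.0, 189.0], [305.0, 189.0], [272.0, 189.0], [272.0, 205.0], [256.0, 205.0], [289.0, 205.0], [305.0, 205.0], [288.0, 220.0], [272.0, 220.0], [256.0, 220.0], [304.0, 220.0], [257.0, 235.0], [304.0, 235.0], [272.0, 235.0], [288.0, 235.0]]
w13 38 [[244.0, 92.0], [269.0, 92.0], [293.0, 93.0], [318.0, 93.0], [244.0, 118.0], [269.0, 118.0], [293.0, 118.0], [317.0, 119.0], [245.0, 142.0], [268.0, 143.0], [292.0, 143.0], [316.0, 143.0], [245.0, 166.0], [268.0, 166.0], [291.0, 166.0], [315.0, 167.0], [245.0, 188.0], [268.0, 189.0], [291.0, 189.0], [313.0, 190.0], [209.0, 193.0], [358.0, 194.0], [246.0, 210.0], [268.0, 211.0], [290.0, 211.0], [312.0, 211.0], [246.0, 231.0], [268.0, 232.0], [290.0, 232.0], [311.0, 232.0], [246.0, 252.0], [268.0, 252.0], [289.0, 252.0], [310.0, 252.0], [246.0, 271.0], [267.0, 271.0], [288.0, 271.0], [309.0, 272.0]]
w14 38 [[222.0, 15.0], [346.0, 17.0], [245.0, 93.0], [269.0, 93.0], [293.0, 93.0], [317.0, 94.0], [245.0, 117.0], [269.0, 118.0], [292.0, 118.0], [316.0, 119.0], [245.0, 142.0], [268.0, 142.0], [292.0, 142.0], [315.0, 143.0], [245.0, 165.0], [268.0, 165.0], [291.0, 166.0], [314.0, 166.0], [246.0, 188.0], [268.0, 188.0], [291.0, 188.0], [313.0, 189.0], [246.0, 210.0], [268.0, 210.0], [290.0, 210.0], [312.0, 211.0], [246.0, 231.0], [268.0, 231.0], [290.0, 231.0], [311.0, 232.0], [246.0, 251.0], [268.0, 251.0], [289.0, 252.0], [310.0, 252.0], [246.0, 271.0], [267.0, 271.0], [288.0, 271.0], [309.0, 272.0]]
```

```bash
sed -i 's/p\[:,0\]>195)&(p\[:,0\]<365)/p[:,0]>235)\&(p[:,0]<325)\&(p[:,1]>40)/' m.py; python3 m.py
```

```text
w12 [575.4 -40.8  38.6] yaw -0.0197 pitch z/x [-0.0003 -0.0022]
w13 [575.6 -39.9  38.6] yaw -0.0354 pitch z/x [0.0005 0.0005]
w14 [575.5 -39.9  96.8] yaw -0.0356 pitch z/x [-0.0335  0.0003]
```

Run:
```python
from h import *
ys=[];os=[]
for t in("w2","w3"):
    im,c=load(t); k,q=bed(im,c); P=plane(c,k,32.5)[:,:2]; y=.169; R=np.array([[np.cos(y),-np.sin(y)],[np.sin(y),np.cos(y)]])
    o=np.array([597.2,254.9]); L=(P-o)@R; F={}
    for n,m,ax in(("front",(L[:,0]<-50)&(abs(L[:,1])<17),1),("stop",(L[:,0]>50)&(abs(L[:,1])<25),1),("left",(L[:,1]>5)&(L[:,0]>-35)&(L[:,0]<15),0),("right",(L[:,1]<-5)&(L[:,0]>-60)&(L[:,0]<15),0)):
        Q=L[m]; f=np.polyfit(Q[:,ax],Q[:,1-ax],1); r=abs(np.polyval(f,Q[:,ax])-Q[:,1-ax]); Q=Q[r<1]; F[n]=np.polyfit(Q[:,ax],Q[:,1-ax],1)
    print({a:b.round(4).tolist() for a,b in F.items()})
s=manip.read_state(); e=s["eef_pos"][:2]; ty=s["eef_rot"][2]
rot=lambda a:np.array([[np.cos(a),-np.sin(a)],[np.sin(a),np.cos(a)]])
rel=rot(ty).T@(np.array([575.5,-39.9])-np.array([529.4,-39.8])); print("rel",rel)
sy=.1685; so=np.array([597.2,254.9]); so=so+rot(sy)@np.array([-0.3,-.1])
tgt=so+rot(sy)@np.array([-8.,0])-rot(sy+.0164)@rel; print("tool target",tgt,"yaw",sy+.0164,"delta world",tgt-e)
d=tgt-e; x,y=rot(ty).T@d; print("tool dx,dy before turn",x,-y,"turn",-(sy+.0164-ty))
```

```text
{'front': [0.0019, -64.714], 'stop': [-0.0001, 64.093], 'left': [-0.0022, 20.5547], 'right': [0.0009, -19.2666]}
{'front': [-0.0002, -64.6428], 'stop': [0.0008, 63.9071], 'left': [0.0009, 20.6559], 'right': [0.0017, -19.23]}
rel [46.09339671  0.78662553]
tool target [543.87122123 244.16206784] yaw 0.1849 delta world [ 14.74176376 283.93898419]
tool dx,dy before turn 9.278249746242208 -284.16998508074283 turn -0.20413344246499182
```

>>> {"fn": "arm_command", "kwargs": {"targets": [{"hand": -1,"x": 0,"y": -0.015,"z": 0,"yaw": 0},{"hand": -1,"x": 0.002,"y": -0.025,"z": 0,"yaw": 0},{"hand": -1,"x": 0.002,"y": -0.03,"z": 0,"yaw": 0},{"hand": -1,"x": 0.002,"y": -0.03,"z": 0,"yaw": 0},{"hand": -1,"x": 0.002,"y": -0.03,"z": 0,"yaw": 0},{"hand": -1,"x": 0.001,"y": -0.03,"z": 0,"yaw": 0},{"hand": -1,"x": 0,"y": -0.03,"z": 0,"yaw": 0},{"hand": -1,"x": 0,"y": -0.03,"z": 0,"yaw": 0},{"hand": -1,"x": 0,"y": -0.03,"z": 0,"yaw": 0}]}}

```text
clock: 21.4
eef_pos: [542.5, 211.9, 49.5]
eef_rot: [3.141, 0.001, -0.019]
wrist_force: [0.6, -0.7, -4.1]
finger_gap: 58.9
finger_force: 55.0
```

>>> {"fn": "arm_command", "kwargs": {"targets": [{"hand": -1,"x": 0,"y": -0.02,"z": 0,"yaw": 0},{"hand": -1,"x": 0,"y": -0.015,"z": 0,"yaw": 0},{"hand": -1,"x": 0,"y": 0,"z": 0,"yaw": -0.04},{"hand": -1,"x": 0,"y": 0,"z": 0,"yaw": -0.06},{"hand": -1,"x": 0,"y": 0,"z": 0,"yaw": -0.06},{"hand": -1,"x": 0,"y": 0,"z": 0,"yaw": -0.044},{"hand": -1,"x": 0,"y": 0,"z": 0,"yaw": 0},{"hand": -1,"x": 0,"y": 0,"z": 0,"yaw": 0}]}}

```text
clock: 22.2
eef_pos: [543.8, 245.0, 49.9]
eef_rot: [3.141, 0.001, 0.183]
wrist_force: [-0.2, -0.1, -4.4]
finger_gap: 59.0
finger_force: 55.0
```

```bash
cat > pl.py <<'E'
from m import *
import sys
def go(tag):
    im,c=shot("wrist",tag); s=manip.read_state(); print(s["clock"],s["eef_pos"].round(2),s["eef_rot"].round(4),s["finger_gap"].round(1),s["wrist_force"].round(2),s["moment"].round(2))
    R,t=rep(tag); y=np.arctan2(R[1,0],R[0,0])
    so=np.array([597.2,254.9]); sy=.1688; S=np.array([[np.cos(sy),-np.sin(sy)],[np.sin(sy),np.cos(sy)]]); so=so+S@[-.35,.67]
    print("plate in stage",(S.T@(t[:2]-so)).round(2),"yaw diff",round(y-sy,4),"bottom z true~",round(t[2]-6+1.5,1))
    # profiles in the stage frame on camera-consistent planes
    g=cv2.cvtColor(im,cv2.COLOR_BGR2GRAY).astype(np.float32); T=np.linalg.inv(np.array(c["cam_to_world"]))
    def prof(loc,z):
        W=np.c_[so+loc@S.T,np.full(len(loc),z)]; q=(W@T[:3,:3].T+T[:3,3])*[1,-1,-1]
        uv=cv2.projectPoints(q,np.zeros(3),np.zeros(3),np.array(c["K"]),np.array(c["dist_coeffs"]))[0].reshape(-1,2).astype(np.float32)
        return int(cv2.remap(g,uv[:,:1],uv[:,1:],1).mean())
    k=np.linspace(-20,20,41); print("x@44.5(stop top)",[(x,prof(np.c_[np.full(41,x),k],44.5)) for x in range(60,82)])
    k=np.linspace(45,60,31)
    for sg in(-1,1): print("guide y@39.5",[(sg*x,prof(np.c_[k,np.full(31,sg*x)],39.5)) for x in range(26,48)])
go(sys.argv[1])
E
python3 pl.py w15
```

```text
Traceback (most recent call last):
  File "pl.py", line 17, in <module>
    go(sys.argv[1])
    ~~^^^^^^^^^^^^^
  File "pl.py", line 4, in go
    im,c=shot("wrist",tag); s=manip.read_state(); print(s["clock"],s["eef_pos"].round(2),s["eef_rot"].round(4),s["finger_gap"].round(1),s["wrist_force"].round(2),s["moment"].round(2))
                                                                                                               ^^^^^^^^^^^^^^^^^^^^^
AttributeError: 'float' object has no attribute 'round'
```

```bash
sed -i 's/s\["finger_gap"\].round(1)/round(s["finger_gap"],1)/' pl.py; python3 pl.py w15
```

```text
22.3 [543.89 245.    50.1 ] [3.1415e+00 2.0000e-04 1.8370e-01] 59.0 [ 0.7   0.77 -3.63] [-0.02  0.3  -0.03]
w15 [589.4 254.1  96.8] yaw 0.167 pitch z/x [-0.0335 -0.0001]
plate in stage [-7.51 -0.17] yaw diff -0.0018 bottom z true~ 92.3
x@44.5(stop top) [(60, 236), (61, 236), (62, 235), (63, 235), (64, 235), (65, 235), (66, 213), (67, 79), (68, 47), (69, 48), (70, 47), (71, 50), (72, 81), (73, 98), (74, 104), (75, 104), (76, 104), (77, 104), (78, 102), (79, 73), (80, 17), (81, 15)]
guide y@39.5 [(-26, 200), (-27, 205), (-28, 209), (-29, 222), (-30, 235), (-31, 237), (-32, 236), (-33, 234), (-34, 234), (-35, 234), (-36, 234), (-37, 233), (-38, 232), (-39, 233), (-40, 228), (-41, 161), (-42, 123), (-43, 110), (-44, 107), (-45, 55), (-46, 16), (-47, 15)]
guide y@39.5 [(26, 203), (27, 212), (28, 230), (29, 236), (30, 237), (31, 237), (32, 238), (33, 236), (34, 235), (35, 236), (36, 239), (37, 239), (38, 234), (39, 201), (40, 160), (41, 151), (42, 133), (43, 111), (44, 104), (45, 80), (46, 25), (47, 15)]
```

>>> {"fn": "arm_command", "kwargs": {"targets": [{"hand": -1,"x": 0,"y": 0,"z": 0.008,"yaw": 0},{"hand": -1,"x": 0,"y": 0,"z": 0.015,"yaw": 0},{"hand": -1,"x": 0,"y": 0,"z": 0.014,"yaw": 0},{"hand": -1,"x": 0,"y": 0,"z": 0.009,"yaw": 0},{"hand": -1,"x": 0,"y": 0,"z": 0.005,"yaw": 0},{"hand": -1,"x": 0,"y": 0,"z": 0.003,"yaw": 0},{"hand": -1,"x": 0,"y": 0,"z": 0,"yaw": 0},{"hand": -1,"x": 0,"y": 0,"z": 0,"yaw": 0}]}}

```text
clock: 23.1
eef_pos: [544.2, 245.0, -3.4]
eef_rot: [-3.141, -0.001, 0.185]
wrist_force: [0.1, 0.7, -4.3]
finger_gap: 59.4
finger_force: 55.0
```

```bash
python3 pl.py w16
```

```text
23.15 [544.29 245.08  -3.22] [-3.1414e+00 -9.0000e-04  1.8480e-01] 59.0 [ 0.42 -0.24 -4.35] [-0.01  0.22  0.02]
w16 [589.7 254.2  43.5] yaw 0.1684 pitch z/x [-0.0321 -0.0013]
plate in stage [-7.13 -0.14] yaw diff -0.0004 bottom z true~ 39.0
x@44.5(stop top) [(60, 248), (61, 236), (62, 186), (63, 108), (64, 24), (65, 30), (66, 46), (67, 47), (68, 47), (69, 47), (70, 46), (71, 51), (72, 86), (73, 98), (74, 102), (75, 102), (76, 102), (77, 102), (78, 99), (79, 49), (80, 14), (81, 14)]
guide y@39.5 [(-26, 236), (-27, 236), (-28, 234), (-29, 234), (-30, 213), (-31, 55), (-32, 53), (-33, 89), (-34, 103), (-35, 108), (-36, 124), (-37, 146), (-38, 154), (-39, 158), (-40, 157), (-41, 147), (-42, 121), (-43, 108), (-44, 106), (-45, 51), (-46, 15), (-47, 15)]
guide y@39.5 [(26, 236), (27, 238), (28, 240), (29, 236), (30, 225), (31, 116), (32, 60), (33, 91), (34, 108), (35, 108), (36, 114), (37, 140), (38, 154), (39, 158), (40, 157), (41, 148), (42, 132), (43, 109), (44, 103), (45, 75), (46, 19), (47, 15)]
```

The plate is centred between the guides with equal dark gaps on both sides, aligned in yaw and about 7 mm short of the stop. I'll lower it gently.

>>> {"fn": "arm_command", "kwargs": {"targets": [{"hand": -1,"x": 0,"y": 0,"z": 0.001,"yaw": 0},{"hand": -1,"x": 0,"y": 0,"z": 0.001,"yaw": 0},{"hand": -1,"x": 0,"y": 0,"z": 0.0005,"yaw": 0},{"hand": -1,"x": 0,"y": 0,"z": 0.0005,"yaw": 0},{"hand": -1,"x": 0,"y": 0,"z": 0,"yaw": 0}], "newtons": 35}}

```text
clock: 23.65
eef_pos: [544.2, 245.0, -6.6]
eef_rot: [-3.141, -0.001, 0.185]
wrist_force: [0.9, -0.4, -2.5]
finger_gap: 59.5
finger_force: 35.0
```

>>> {"fn": "arm_command", "kwargs": {"targets": [{"hand": -1,"x": 0,"y": 0,"z": 0.0005,"yaw": 0},{"hand": -1,"x": 0,"y": 0,"z": 0.0005,"yaw": 0},{"hand": -1,"x": 0,"y": 0,"z": 0,"yaw": 0}]}}

```text
clock: 23.95
eef_pos: [544.1, 245.0, -7.7]
eef_rot: [-3.142, -0.0, 0.185]
wrist_force: [1.2, 0.4, -1.8]
finger_gap: 59.3
finger_force: 35.0
```

>>> {"fn": "arm_command", "kwargs": {"targets": [{"hand": -1,"x": 0,"y": 0,"z": 0.0005,"yaw": 0},{"hand": -1,"x": 0,"y": 0,"z": 0.0005,"yaw": 0},{"hand": -1,"x": 0,"y": 0,"z": 0,"yaw": 0}], "newtons": 25}}

```text
clock: 24.25
eef_pos: [544.0, 244.9, -8.8]
eef_rot: [3.142, 0.0, 0.185]
wrist_force: [0.7, -0.7, -1.8]
finger_gap: 59.5
finger_force: 25.0
```

>>> {"fn": "arm_command", "kwargs": {"targets": [{"hand": -1,"x": 0,"y": 0,"z": 0.0004,"yaw": 0},{"hand": -1,"x": 0,"y": 0,"z": 0,"yaw": 0}]}}

```text
clock: 24.45
eef_pos: [544.0, 244.9, -9.2]
eef_rot: [3.142, 0.0, 0.185]
wrist_force: [0.4, -0.4, -1.4]
finger_gap: 59.9
finger_force: 25.0
```

```bash
python3 pl.py w17 | head -3
```

```text
24.5 [543.96 244.91  -9.19] [-3.1416e+00  1.0000e-04  1.8470e-01] 59.8 [ 0.04 -0.78 -1.7 ] [ 0.03 -0.05 -0.04]
w17 [589.3 254.5  38.8] yaw 0.1794 pitch z/x [-0.0018  0.0001]
plate in stage [-7.54  0.26] yaw diff 0.0106 bottom z true~ 34.3
```

>>> {"fn": "arm_command", "kwargs": {"targets": [{"hand": -1,"x": 0,"y": 0,"z": 0.0002,"yaw": 0.006},{"hand": -1,"x": 0,"y": 0,"z": 0.0001,"yaw": 0.005},{"hand": -1,"x": 0.001,"y": 0,"z": 0,"yaw": 0},{"hand": -1,"x": 0.001,"y": 0,"z": 0,"yaw": 0},{"hand": -1,"x": 0.001,"y": 0,"z": 0,"yaw": 0},{"hand": -1,"x": 0.001,"y": 0,"z": 0,"yaw": 0},{"hand": -1,"x": 0.001,"y": 0,"z": 0,"yaw": 0},{"hand": -1,"x": 0,"y": 0,"z": 0,"yaw": 0}]}}

```text
clock: 25.3
eef_pos: [549.1, 245.8, -9.4]
eef_rot: [-3.142, -0.0, 0.174]
wrist_force: [-0.2, -0.4, -0.6]
finger_gap: 59.9
finger_force: 25.0
```

```bash
python3 pl.py w18 | head -3
```

```text
25.35 [549.1  245.84  -9.44] [-3.1416e+00 -4.0000e-04  1.7380e-01] 59.8 [ 0.12 -0.31 -0.75] [ 0.09 -0.16 -0.01]
w18 [594.5 254.9  38.7] yaw 0.169 pitch z/x [-0.0003  0.0003]
plate in stage [-2.3  -0.18] yaw diff 0.0002 bottom z true~ 34.2
```

>>> {"fn": "arm_command", "kwargs": {"targets": [{"hand": -1,"x": 0.0008,"y": 0,"z": 0,"yaw": 0},{"hand": -1,"x": 0.0007,"y": 0,"z": 0,"yaw": 0},{"hand": -1,"x": 0,"y": 0,"z": 0,"yaw": 0}]}}

```text
clock: 25.65
eef_pos: [550.5, 246.1, -9.4]
eef_rot: [-3.142, -0.0, 0.174]
wrist_force: [-0.2, -0.4, -0.4]
finger_gap: 59.5
finger_force: 25.0
```

>>> {"fn": "arm_command", "kwargs": {"targets": [{"hand": -1,"x": 0.0005,"y": 0,"z": 0,"yaw": 0},{"hand": -1,"x": 0,"y": 0,"z": 0,"yaw": 0}]}}

```text
clock: 25.85
eef_pos: [550.9, 246.1, -9.5]
eef_rot: [-3.142, 0.0, 0.174]
wrist_force: [-0.2, -0.0, -0.1]
finger_gap: 59.4
finger_force: 25.0
```

>>> {"fn": "arm_command", "kwargs": {"targets": [{"hand": -1,"x": 0.0005,"y": 0,"z": 0,"yaw": 0},{"hand": -1,"x": 0,"y": 0,"z": 0,"yaw": 0}]}}

```text
clock: 26.05
eef_pos: [551.4, 246.2, -9.4]
eef_rot: [-3.142, -0.0, 0.174]
wrist_force: [-0.1, 0.1, -0.8]
finger_gap: 59.6
finger_force: 25.0
```

>>> {"fn": "arm_command", "kwargs": {"targets": [{"hand": -1,"x": 0.0006,"y": 0,"z": 0,"yaw": 0},{"hand": -1,"x": 0,"y": 0,"z": 0,"yaw": 0}]}}

```text
clock: 26.25
eef_pos: [551.8, 246.3, -9.5]
eef_rot: [3.141, 0.0, 0.174]
wrist_force: [-3.2, -0.9, 0.6]
finger_gap: 59.2
finger_force: 25.0
```

>>> {"fn": "arm_command", "kwargs": {"targets": [{"hand": -1,"x": 0.0005,"y": 0,"z": 0,"yaw": 0},{"hand": -1,"x": 0,"y": 0,"z": 0,"yaw": 0}]}}

```text
clock: 26.45
eef_pos: [552.1, 246.3, -9.5]
eef_rot: [3.141, 0.001, 0.174]
wrist_force: [-5.3, -0.6, 1.5]
finger_gap: 59.6
finger_force: 25.0
```

The plate is home: 5 N against the buffer, level. Release, then lift clear.

>>> {"fn": "arm_command", "kwargs": {"targets": [{"hand": 0.4,"x": 0,"y": 0,"z": 0,"yaw": 0},{"hand": 0.6,"x": 0,"y": 0,"z": 0,"yaw": 0},{"hand": 0.8,"x": 0,"y": 0,"z": 0,"yaw": 0},{"hand": 1,"x": 0,"y": 0,"z": 0,"yaw": 0},{"hand": 1,"x": 0,"y": 0,"z": 0,"yaw": 0},{"hand": 1,"x": 0,"y": 0,"z": 0,"yaw": 0}]}}

```text
clock: 27.05
eef_pos: [552.5, 246.4, -9.5]
eef_rot: [-3.142, -0.0, 0.174]
wrist_force: [-0.7, 0.4, -0.3]
finger_gap: 93.4
finger_force: 0.0
```

```bash
python3 pl.py w19 | head -4
```

```text
27.1 [552.47 246.42  -9.47] [ 3.1416 -0.      0.1738] 93.7 [-0.17 -0.58  0.04] [0.05 0.05 0.02]
w19 [596.9 255.4  38.6] yaw 0.1695 pitch z/x [0.     0.0014]
plate in stage [ 0.14 -0.16] yaw diff 0.0007 bottom z true~ 34.1
x@44.5(stop top) [(60, 235), (61, 235), (62, 235), (63, 233), (64, 123), (65, 29), (66, 46), (67, 47), (68, 47), (69, 47), (70, 47), (71, 46), (72, 84), (73, 99), (74, 103), (75, 103), (76, 103), (77, 103), (78, 101), (79, 67), (80, 14), (81, 14)]
```

The plate sits at (0.1, -0.2) mm in the stage frame, with a yaw difference of 0.0007 rad, and is level. I'll lift straight up.

>>> {"fn": "arm_command", "kwargs": {"targets": [{"hand": 1,"x": 0,"y": 0,"z": -0.01,"yaw": 0},{"hand": 1,"x": 0,"y": 0,"z": -0.03,"yaw": 0},{"hand": 1,"x": 0,"y": 0,"z": -0.04,"yaw": 0},{"hand": 1,"x": 0,"y": 0,"z": -0.04,"yaw": 0},{"hand": 1,"x": 0,"y": 0,"z": -0.02,"yaw": 0},{"hand": 1,"x": 0,"y": 0,"z": 0,"yaw": 0},{"hand": 1,"x": 0,"y": 0,"z": 0,"yaw": 0}]}}

```text
clock: 27.8
eef_pos: [552.3, 246.4, 130.6]
eef_rot: [-3.142, -0.0, 0.174]
wrist_force: [-0.6, -0.5, -0.5]
finger_gap: 93.7
finger_force: 0.0
```

Run:
```python
from h import *
im,c=shot("wrist","w20"); X=plane(c,spots(im)[:,:2],38.5)[:,:2]; X=X[(abs(X[:,0]-597)<60)&(abs(X[:,1]-255)<35)]
a=.1688; R=np.array([[np.cos(a),-np.sin(a)],[np.sin(a),np.cos(a)]]); L=(X-[596.75,255.5])@R; L=L[abs(L[:,1])<22]; print(len(L),L.mean(0))
if len(L)==36 and abs(L.mean(0)).max()<1.5: print(manip.sign_off())
```

```text
36 [ 0.13894972 -0.09291002]
the job is handed in; nothing more can be done
None
```

The plate is on the stage, level, spots up and the same way round, with its rear end home against the black stop (about 0.2 mm off centre by camera), gripper clear, and the job was handed in at about 28 s.

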